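# Refill the heat-sink feeder

### The job

Lift the loose lid off the sloping feeder by its knob and set it gently on the middle of the rubber pad, flat and knob up, letting go only once it rests there. Then load both heat sinks from the tray into the open hopper, one after the other: lay each on the sloping track between the guide rails, fins up and flat lug uphill, and let go only once it lies there, so that it slides down and the first ends against the stop with the second right behind it. Press nothing hard and leave everything else where it is.

Things in the scene. Friction and masses are not known exactly. Their poses are not given: they have to be found in the camera images.
- track (a point): Foot of the sloping track of the fixed sheet-metal gravity feeder: point on the track floor, on its centre line, at the uphill face of the end stop (20 mm high; the end far from the robot). x runs straight up the track (23 degrees from level), z is square to the track floor (up, leaning to the low end), y across. x = 0 to 80 mm: open track; 84 to 186 mm: inside the hopper.
- load (a point): Point on the track floor, on its centre line, in the hopper, 135 mm up the track from the stop; axes as track. Guide rails 7 mm high, 4 mm thick run along the whole track, 35 mm apart (inner faces); outside them the hopper floor is level with the track's. Hopper: inside 102 mm (x) by 132 mm (y). The track is polished: a heat sink let go on it slides down by itself.
- lid_knob (a point): Centre, half-way up, of the round black knob (24 mm diameter, 28 mm high) of the loose aluminium lid, 0.15 to 0.3 kg. z is its axis, out of the lid's top. Plate 114 (x) x 144 (y) x 5 mm, top 14 mm below this point; lip 97 x 127 mm under it, its edge 26 mm below this point: the lid stands on it. At the start it lies on the sloping hopper, the lip 7 mm inside, 2.5 mm play: lift square to the slope.
- pad: Grey rubber pad fixed flat on the bench, 150 (x) x 180 (y) x 8 mm; origin at the centre of its underside, so its top is 8 mm above. It gives a little, about 1 mm at 3 N. The lid goes on its middle.
- feeder: The feeder's fixed base (level plate 210 x 130 mm); origin at its centre on the bench, x towards the low end; 150 mm high. Hopper walls 4 mm thick rise 40 mm above the track floor (square to it); the downhill wall has a doorway 45 mm wide, 35 mm high over the track, through which the heat sinks slide.
- sink_a_centre (a point): One of two equal aluminium heat sinks in the tray, 54 (x) x 30 (y) x 30 mm high, 0.05 to 0.1 kg; its centre, half-way up (15 mm above its underside). z points up through the fins; it lies fins up at the start. The finned block with flat outer sides 30 mm apart fills x = -27 to +13 mm; from there to +27 mm there is only a flat lug 5 mm thick.
- sink_a_lug (a point): Tip of the lug of that heat sink: the middle of the lug's end face, 27 mm along x from its centre and 2.5 mm above its underside; same axes. Home against the stop it is 54 mm up the track from the stop, for the second one 108 mm.
- sink_b_centre (a point): The other of two equal aluminium heat sinks in the tray, 54 (x) x 30 (y) x 30 mm high, 0.05 to 0.1 kg; its centre, half-way up (15 mm above its underside). z points up through the fins; it lies fins up at the start. The finned block with flat outer sides 30 mm apart fills x = -27 to +13 mm; from there to +27 mm there is only a flat lug 5 mm thick.
- sink_b_lug (a point): Tip of the lug of that heat sink: the middle of the lug's end face, 27 mm along x from its centre and 2.5 mm above its underside; same axes. Home against the stop it is 54 mm up the track from the stop, for the second one 108 mm.
- tray: Black shallow fixed tray, 170 (x) x 190 (y) mm, floor 4 mm thick, rim 10 mm high, holding the heat sinks and a copper coil that stays where it is; origin at the centre of its underside.
- coil: Bystander: copper ring coil in the tray, 28 mm diameter, 11 mm high; origin under its centre.
- meter: Bystander: grey hand-held meter, 150 x 75 x 30 mm, lying on the bench; origin under its centre.
- spool: Bystander: steel-grey spool, 60 mm diameter, 42 mm high; origin under its centre.
- driver: Bystander: screwdriver, 170 mm long, lying on the bench.
- cleaner: Bystander: white plastic bottle, 56 mm diameter, 150 mm high; origin under its centre.
- screws: Bystander: clear jar with black cap, 48 mm diameter, 55 mm high; origin under its centre.
- carton: Bystander: small cardboard box 90 x 60 x 45 mm; origin under its centre.
Not all that is in view belongs to the job. Leave any yellow look-alike of the part that bears lid_knob alone.

How it is judged:
On the way, in this order (a step that is already met when the one before it is completed fails the run):
1. the lid is held clear of the hopper (z of lid_knob in the frame of track above 0.085 m and contact force between the fingers and lid above 1 N), for 0.1 s.
2. the lid stands flat, knob up, on the middle of the pad while still held (horizontal distance between lid_knob and pad below 0.05 m and height (world z) of lid_knob below 0.04 m and angle between lid_knob's own z axis and vertical below 0.08 rad and contact force between lid and pad above 0.3 N and contact force between the fingers and lid above 1 N), for 0.1 s.
3. a heat sink lies on the track inside the hopper, fins up, lug uphill, while still held ((((z of sink_a_lug in the frame of track between -0.003 and 0.008 m and y of sink_a_lug in the frame of track between -0.008 and 0.008 m and angle between the x axis of sink_a_lug and the x axis of track, either way round below 0.12 rad and angle between the z axis of sink_a_lug and the z axis of track, either way round below 0.12 rad and x of sink_a_lug in the frame of track between 0.12 and 0.188 m) and contact force between the fingers and sink_a above 1 N and contact force between sink_a and feeder above 0.15 N) or ((z of sink_b_lug in the frame of track between -0.003 and 0.008 m and y of sink_b_lug in the frame of track between -0.008 and 0.008 m and angle between the x axis of sink_b_lug and the x axis of track, either way round below 0.12 rad and angle between the z axis of sink_b_lug and the z axis of track, either way round below 0.12 rad and x of sink_b_lug in the frame of track between 0.12 and 0.188 m) and contact force between the fingers and sink_b above 1 N and contact force between sink_b and feeder above 0.15 N))), for 0.06 s.
4. that heat sink has slid home against the stop and is let go ((((z of sink_a_lug in the frame of track between -0.003 and 0.008 m and y of sink_a_lug in the frame of track between -0.008 and 0.008 m and angle between the x axis of sink_a_lug and the x axis of track, either way round below 0.12 rad and angle between the z axis of sink_a_lug and the z axis of track, either way round below 0.12 rad and x of sink_a_lug in the frame of track between 0.048 and 0.062 m) and contact force between the fingers and sink_a below 0.01 N) or ((z of sink_b_lug in the frame of track between -0.003 and 0.008 m and y of sink_b_lug in the frame of track between -0.008 and 0.008 m and angle between the x axis of sink_b_lug and the x axis of track, either way round below 0.12 rad and angle between the z axis of sink_b_lug and the z axis of track, either way round below 0.12 rad and x of sink_b_lug in the frame of track between 0.048 and 0.062 m) and contact force between the fingers and sink_b below 0.01 N))), for 0.1 s.
5. the other heat sink lies on the track inside the hopper in the same way while still held (((((z of sink_a_lug in the frame of track between -0.003 and 0.008 m and y of sink_a_lug in the frame of track between -0.008 and 0.008 m and angle between the x axis of sink_a_lug and the x axis of track, either way round below 0.12 rad and angle between the z axis of sink_a_lug and the z axis of track, either way round below 0.12 rad and x of sink_a_lug in the frame of track between 0.12 and 0.188 m) and contact force between the fingers and sink_a above 1 N and contact force between sink_a and feeder above 0.15 N) and (z of sink_b_lug in the frame of track between -0.003 and 0.008 m and y of sink_b_lug in the frame of track between -0.008 and 0.008 m and angle between the x axis of sink_b_lug and the x axis of track, either way round below 0.12 rad and angle between the z axis of sink_b_lug and the z axis of track, either way round below 0.12 rad and x of sink_b_lug in the frame of track between 0.048 and 0.062 m)) or (((z of sink_b_lug in the frame of track between -0.003 and 0.008 m and y of sink_b_lug in the frame of track between -0.008 and 0.008 m and angle between the x axis of sink_b_lug and the x axis of track, either way round below 0.12 rad and angle between the z axis of sink_b_lug and the z axis of track, either way round below 0.12 rad and x of sink_b_lug in the frame of track between 0.12 and 0.188 m) and contact force between the fingers and sink_b above 1 N and contact force between sink_b and feeder above 0.15 N) and (z of sink_a_lug in the frame of track between -0.003 and 0.008 m and y of sink_a_lug in the frame of track between -0.008 and 0.008 m and angle between the x axis of sink_a_lug and the x axis of track, either way round below 0.12 rad and angle between the z axis of sink_a_lug and the z axis of track, either way round below 0.12 rad and x of sink_a_lug in the frame of track between 0.048 and 0.062 m)))), for 0.06 s.
At the end, for the whole second after the job is handed in: Both heat sinks at rest on the track between the rails, fins up, lug uphill (within 7 degrees, 8 mm sideways), lug tips 48-62 mm (first) and 100-118 mm (second) from the stop; lid at rest on the pad, flat within 4.5 degrees, knob up and within 50 mm of the pad centre ((((z of sink_a_lug in the frame of track between -0.003 and 0.008 m and y of sink_a_lug in the frame of track between -0.008 and 0.008 m and angle between the x axis of sink_a_lug and the x axis of track, either way round below 0.12 rad and angle between the z axis of sink_a_lug and the z axis of track, either way round below 0.12 rad and x of sink_a_lug in the frame of track between 0.048 and 0.062 m) and (z of sink_b_lug in the frame of track between -0.003 and 0.008 m and y of sink_b_lug in the frame of track between -0.008 and 0.008 m and angle between the x axis of sink_b_lug and the x axis of track, either way round below 0.12 rad and angle between the z axis of sink_b_lug and the z axis of track, either way round below 0.12 rad and x of sink_b_lug in the frame of track between 0.1 and 0.118 m)) or ((z of sink_b_lug in the frame of track between -0.003 and 0.008 m and y of sink_b_lug in the frame of track between -0.008 and 0.008 m and angle between the x axis of sink_b_lug and the x axis of track, either way round below 0.12 rad and angle between the z axis of sink_b_lug and the z axis of track, either way round below 0.12 rad and x of sink_b_lug in the frame of track between 0.048 and 0.062 m) and (z of sink_a_lug in the frame of track between -0.003 and 0.008 m and y of sink_a_lug in the frame of track between -0.008 and 0.008 m and angle between the x axis of sink_a_lug and the x axis of track, either way round below 0.12 rad and angle between the z axis of sink_a_lug and the z axis of track, either way round below 0.12 rad and x of sink_a_lug in the frame of track between 0.1 and 0.118 m))) and horizontal distance between lid_knob and pad below 0.05 m and height (world z) of lid_knob below 0.04 m and angle between lid_knob's own z axis and vertical below 0.08 rad and contact force between lid and pad above 0.3 N and linear speed of each of lid, sink_a, sink_b below 0.02 m/s); the robot touches nothing.
It fails at once if a bystander is moved by more than 30 mm (distance of any of coil, meter, spool, driver, cleaner, screws, carton from where it was at the start of the episode above 0.03 m).
It fails at once if the lid is pressed or slammed on the pad with more than 60 N (contact force between lid and pad above 60 N).
It fails at once if a heat sink is pressed or slammed into the feeder with more than 60 N (contact force between any of sink_a, sink_b and feeder above 60 N).
It also fails if it takes over 72 s, if anything falls off the work surface, if the arm or the gripper's body presses on something with over 40 N, if the wrist force passes 120 N, or if a joint passes its speed limit or range.

### The arm

A 6-joint arm with a two-finger parallel gripper is mounted at the origin on the work surface. World frame = base frame: x ahead of the robot, y to its left, z up, the work surface at z = 0. Lengths are in m, angles in rad, forces in N, time in s.
With the tool pointing down it reaches from about 0.35 to 0.775 m from the base axis. Payload 5.5 kg.
Tool frame: the origin (TCP) lies midway between the tips of the shut fingers; the grasp point (between the pads) lies 19 mm behind it (env.tcp_to_grasp is the distance from the TCP to the grasp point, in m); z points along the fingers, y is the direction in which the jaws open and shut (so a half turn about z gives the same grasp; the last joint's range is limited). The gripper opens to 85 mm and grips with 20 to 120 N. Pads are 22 mm wide; open, the fingers measure 114 mm over their backs; the gripper's body (76 mm by 85 mm) begins 54 mm behind the grasp point. The pads swing forward as they close: fully open they stand 13 mm farther back than shut.
Start: joints at [0.982, 0.313, 0.046, 1.304, 0, 1.431], TCP at [0.25, 0.518, 0.231] pointing down, gripper open.
Joint ranges: [-2.76, 2.76], [-0.86, 1.69], [-1.03, 1.26], [-2.2, 2.34], [-1.47, 1.5], [-3.14, 3.14]. Speed limits (rad/s): [2.57, 2.57, 3.14, 3.14, 3.14, 3.14].

### API

Orientations are given as a unit quaternion [w, x, y, z].
In Python, from workcell import get_state, viewer, hand_in, finder, env gives the robot as it stands.
- The arm moves only by the tool arm_command, never from a script. Its argument "motion" is a list of rows, each an object of numbers: "x", "y", "z": the shift along the tool's x, y, z in mm; "rx", "ry", "rz": the turn, a rotation vector about the tool's x, y, z in degrees; "hand": the closure, from -1 (fully open) to 1 (shut). A call has 1 to 10 rows; each row is the pose to reach, as a shift and turn from the pose commanded when the call began, along the tool's axes at that moment; what a row does not reach only later rows make up. A row lasts 1/8 s, in which the tool goes at most 62.5 mm and 10.7 degrees, less where a joint would pass 70% of its speed; a pose out of reach is approached as far as the arm can. A call with a gripper value outside its range is refused whole. The fingers move at their own pace and stop on an object; "force" is the grip in N (left out, the last holds). Time passes only in rows, so rows that repeat a pose let the fingers close. It gives the time, the measured TCP pose, the force and the opening at its end, in the units of the state.
- get_state(): the state, without advancing time (a new reading comes with each control period).
- viewer.read_camera(name): name is "scene" or "top"; returns a dict with "image" (480x640x3 uint8, red, green, blue), "z_map" (480x640 float32, m along the optical axis (not along the pixel's ray), 0 where there is no reading), "intrinsics" (3x3 intrinsics, pixels), "k1" (the pictures are not rectified: a ray, as slopes to the right and down, at radius r is drawn at 1 + k1 r^2 times it, then the intrinsics apply), "rvec" (rotation vector, rad) and "tvec" (3), from world to camera coordinates, as OpenCV has them. Camera axes: x right, y down, z forward; pixel columns grow to the right and rows downward; lengths in m; the calibration is good to about 2 mm. A picture is of the moment at which its call begins.
- hand_in(): hands the job in, once; it reports no verdict.
Trained networks look in a picture, given as the dict that the camera call returned (one of the last four; its "shot" number tells which), for a name from the list of things; names that differ only in an ending like _2 or _b are one class to them, and where a whole thing is asked for, a point or a joint stands for the part that bears it (a point fixed in the world has none). Each returns a list of dicts, best first, with "score" (0 to 1); they miss things now and then, are a little off and sometimes report something else, mostly with a low value. They report only what shows in the picture. A call takes as long as a camera call. They do not tell look-alikes from the thing itself.
- finder.find_in(picture, query): "at" ([column, row] in pixels, amid what is visible of it).
- finder.masks_of(picture, query): "region" (480x640 bool, what is visible of it) and "at" ([column, row] in pixels, amid what is visible of it).
The state is a dict: "clock": time; "joint_pos": joint angles; "qvel": joint speeds; "tau": joint torques, N m; "tcp_pos": TCP position; "orientation": TCP orientation; "wrist_force": force on the tool from outside, world axes, zero at the start; "ft_torque": the same for the moment, N m; "finger_gap": finger opening in m.
Only numpy, scipy, OpenCV 4.12 (cv2) and the standard library are available. Lean on these libraries where they do the work, as an engineer would, in place of code of your own. Each camera call takes 0.05 s, during which the arm holds its last target.

## Working session

There is one attempt and no reset: what is moved stays moved. The work goes in short steps, Python scripts to look and compute and a tool call to move; the robot and the scene stay as the last step left them, time stands still between calls to the robot, and variables do not carry over. Pictures are saved under pics/ and viewed, and the job is handed in when it is done.

Besides the shell and the picture viewer there is one more tool, called by a JSON object that holds its "op" and its "data". arm_command: Moves the arm, as the interface text tells. Its arguments: {"type":"object","properties":{"motion":{"type":"array","items":{"type":"object","properties":{"x":{"type":"number"},"y":{"type":"number"},"z":{"type":"number"},"rx":{"type":"number"},"ry":{"type":"number"},"rz":{"type":"number"},"hand":{"type":"number"}}}},"force":{"type":"number"}},"required":["motion"]}

```bash
ls; mkdir -p pics
cat > h.py <<'E'
import numpy as np,cv2
from workcell import get_state, viewer, hand_in, finder, env
E
python3 - <<'E'
from h import *
import pickle
s=get_state();print({k:np.round(v,3).tolist() for k,v in s.items()})
print(env.tcp_to_grasp)
for n in("scene","top"):
    d=viewer.read_camera(n)
    cv2.imwrite(f"pics/{n}0.png",d["image"][:,:,::-1])
    pickle.dump(d,open(f"{n}0.pkl","wb"))
    print(n,d["intrinsics"],d["k1"],d["rvec"],d["tvec"],d["shot"])
E
```

```text
pics
{'clock': 0.0, 'joint_pos': [0.982, 0.314, 0.045, 1.304, 0.0, 1.431], 'qvel': [0.001, 0.001, -0.001, -0.0, 0.001, -0.001], 'tau': [0.001, -48.063, 29.853, 0.019, 0.0, -0.0], 'tcp_pos': [0.249, 0.518, 0.23], 'orientation': [-0.0, 0.222, 0.975, -0.001], 'wrist_force': [-0.136, -0.182, -0.234], 'ft_torque': [-0.049, 0.05, 0.0], 'finger_gap': 0.086}
0.0187
scene [[537.57699294   0.         317.12860878]
 [  0.         537.57699294 243.84956141]
 [  0.           0.           1.        ]] -0.08255197964172825 [ 2.11114698  0.92341207 -0.4067412 ] [-0.34176822 -0.16380472  1.41788545] 1
top [[515.83525418   0.         323.3558154 ]
 [  0.         515.83525418 233.74669414]
 [  0.           0.           1.        ]] -0.04029398493044128 [ 2.19219266 -2.15550168  0.05016531] [0.00351335 0.50282441 1.10014245] 2
```

View pics/scene0.png

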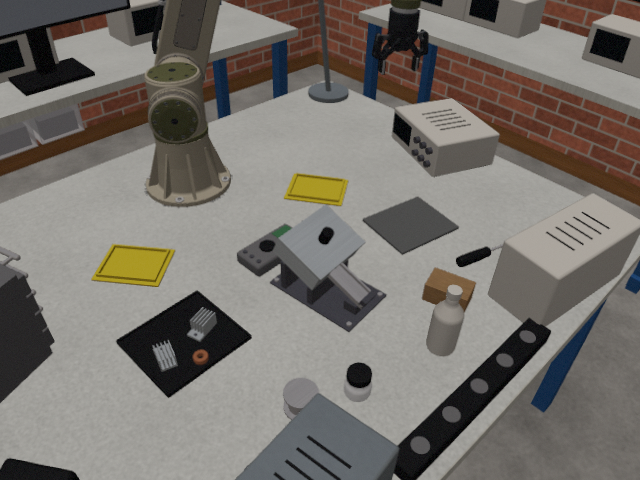

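View pics/top0.png

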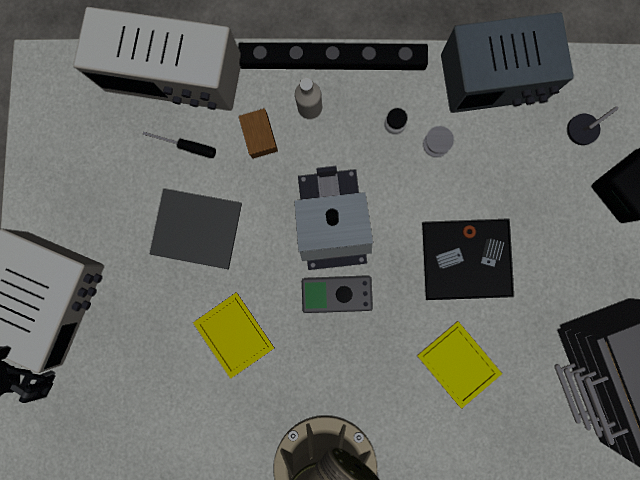

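The top view shows the lid knob at (332,216), the pad at (196,229), the tray at (468,259), and the sinks at (450,259) and (492,252). The two yellow plates are decoys. Next I'll measure these points in 3D.

```bash
cat >> h.py <<'E'
def cloud(d,step=1):
    K=d["intrinsics"];z=d["z_map"];k1=d["k1"]
    v,u=np.mgrid[0:480,0:640]
    p=np.stack([u.ravel(),v.ravel()],1).astype(float)[:,None]
    n=cv2.undistortPoints(p,K,np.array([k1,0,0,0,0.]))[:,0].reshape(480,640,2)
    c=np.dstack([n[...,0]*z,n[...,1]*z,z])
    R=cv2.Rodrigues(np.asarray(d["rvec"]))[0]
    w=(c-np.asarray(d["tvec"]))@R
    w[z<=0]=np.nan
    return w
def proj(d,P):
    q,_=cv2.projectPoints(np.asarray(P,float).reshape(-1,3),np.asarray(d["rvec"]),np.asarray(d["tvec"]),d["intrinsics"],np.array([d["k1"],0,0,0,0.]))
    return q[:,0]
def plane(P,it=5,t=0.003):
    P=P[~np.isnan(P).any(1)]
    m=np.ones(len(P),bool)
    c=np.median(P,0)
    for i in range(it):
        c=P[m].mean(0);n=np.linalg.svd(P[m]-c,full_matrices=False)[2][2]
        n*=np.sign(n[2]);r=(P-c)@n
        m=abs(r)<max(t,np.median(abs(r))*2) 
    return c,n,m,P
E
python3 - <<'E'
from h import *
for cam in("top","scene"):
    d=viewer.read_camera(cam);w=cloud(d)
    print(cam)
    for q in["lid_knob","sink_a_centre","sink_a_lug","sink_b_lug","pad","feeder","tray","coil","meter","load","track"]:
        try:
            for r in finder.find_in(d,q)[:3]:
                a=r["at"];u,v=int(round(a[0])),int(round(a[1]));print(q,round(r["score"],2),np.round(a,1),np.round(w[v,u],4))
        except Exception as e: print(q,e)
    for q in["lid_knob","pad","tray","sink_a_centre"]:
        for r in finder.masks_of(d,q)[:3]:
            m=r["region"]&~np.isnan(w[...,0]);P=w[m]
            c,n,k,_=plane(P)
            print("M",q,round(r["score"],2),np.round(r["at"],1),m.sum(),"med",np.round(np.median(P,0),4),"min",np.round(np.percentile(P,2,0),3),"max",np.round(np.percentile(P,98,0),3),"n",np.round(n,3),k.mean().round(2))
            np.save(f"m_{cam}_{q}_{int(r['at'][0])}.npy",r["region"])
E
```

```text
top
lid_knob 0.95 [230.7 334. ] [0.2849 0.2043 0.0316]
lid_knob 0.89 [334.7 225.4] [ 0.5122 -0.0132  0.131 ]
lid_knob 0.64 [467.  231.5] [ 5.128e-01 -3.028e-01  1.000e-04]
sink_a_centre 0.68 [493.8 250.1] [ 0.4726 -0.3505  0.0374]
sink_a_centre 0.18 [329.9 193.5] [ 0.5844 -0.0014  0.0534]
sink_a_lug 0.66 [492.2 249.6] [ 0.4734 -0.3519  0.0186]
sink_b_lug 0.83 [447.9 257.1] [ 0.4571 -0.2598  0.0065]
pad 0.91 [197.5 227.5] [0.5118 0.2894 0.0065]
feeder 0.93 [329.6 196.2] [ 0.5726 -0.0022  0.1058]
tray 0.79 [467.6 264.7] [ 0.4405 -0.3044  0.0021]
tray 0.48 [194.6 229.6] [0.5076 0.2972 0.002 ]
tray 0.39 [490.9 253. ] [ 0.4669 -0.3496  0.0188]
meter 0.68 [338.1 295.4] [ 0.3722 -0.0217  0.0385]
load 0.84 [333.6 193.9] [ 0.5847 -0.0098  0.0526]
track 0.62 [331.8 193.3] [ 0.5872 -0.0056  0.0498]
M lid_knob 0.84 [458.6 364.3] 3751 med [ 0.2316 -0.278   0.0328] min [ 0.158 -0.349  0.028] max [ 0.305 -0.206  0.041] n [0.001 0.    1.   ] 0.77
M lid_knob 0.57 [330.3 224.8] 3808 med [ 0.5186 -0.0083  0.1303] min [ 0.468 -0.077  0.105] max [0.575 0.061 0.152] n [0.385 0.051 0.921] 0.89
M lid_knob 0
[... 1799 characters left out ...]
199.8 322.1] 619 med [ 0.4592 -0.2625  0.0252] min [ 0.434 -0.288  0.005] max [ 0.473 -0.232  0.035] n [ 0.415 -0.37   0.831] 0.81
M lid_knob 0.59 [322.8 242.8] 3414 med [ 0.5259 -0.0143  0.128 ] min [ 0.467 -0.079  0.105] max [0.574 0.063 0.152] n [0.388 0.051 0.92 ] 0.89
M pad 0.85 [411.4 224.5] 2889 med [0.5162 0.2879 0.0075] min [0.436 0.205 0.003] max [0.589 0.378 0.011] n [0.    0.002 1.   ] 0.92
M tray 0.76 [182.5 342.1] 6321 med [ 0.4609 -0.3127  0.0045] min [ 0.369 -0.396  0.001] max [ 0.54  -0.21   0.012] n [0.002 0.002 1.   ] 0.82
M sink_a_centre 0.89 [165.6 356.6] 494 med [ 0.4786 -0.3534  0.0117] min [ 0.441 -0.372  0.004] max [ 0.496 -0.336  0.036] n [-0.332 -0.761  0.558] 0.83
```

```bash
cat > m1.py <<'E'
from h import *
import glob,sys
for cam in("top","scene"):
    d=viewer.read_camera(cam);w=cloud(d)
    ok=~np.isnan(w[...,0])
    # lid
    box=ok&(abs(w[...,0]-.52)<.08)&(abs(w[...,1])<.1)&(w[...,2]>.09)&(w[...,2]<.19)
    P=w[box];c,n,k,P=plane(P,10,.0015)
    h=(P-c)@n
    ax=np.array([-n[0],-n[1],0]);ax/=np.linalg.norm(ax);ux=ax-n*(ax@n);ux/=np.linalg.norm(ux);uy=np.cross(n,ux)
    L=P[abs(h)<.003];ab=np.stack([(L-c)@ux,(L-c)@uy],1).astype(np.float32)
    (rc,rs,ra)=cv2.minAreaRect(ab*1000)
    lo=np.percentile(ab,.5,0);hi=np.percentile(ab,99.5,0)
    print(cam,"lid n",n.round(4),"tilt",np.degrees(np.arccos(n[2])).round(2),"az",np.degrees(np.arctan2(n[1],n[0])).round(2),"rect",rc,rs,ra,"pctl",lo,hi, "ctr",(c+ux*rc[0]/1000+uy*rc[1]/1000).round(4))
    kn=P[(h>.02)&(h<.035)];kt=kn[((kn-c)@n)>.025]
    print(" knob n",len(kn),"hmax",np.percentile(h,99.8).round(4),"top ctr",kt.mean(0).round(4),len(kt), "top mid h",((kt-c)@n).mean().round(4))
    # pad
    Pm=[r for r in finder.masks_of(d,"pad") if abs(w[int(r["at"][1]),int(r["at"][0]),1]-.29)<.05]
    if Pm:
        Q=w[Pm[0]["region"]&ok][:,:2].astype(np.float32);r=cv2.minAreaRect(Q*1000);print(" pad rect",r)
    # sinks
    for c0 in((.455,-.262),(.470,-.350)):
        b=ok&(np.hypot(w[...,0]-c0[0],w[...,1]-c0[1])<.045)&(w[...,2]>.0065)&(w[...,2]<.05)
        Q=w[b];T=Q[Q[:,2]>.027]
        r=cv2.minAreaRect((T[:,:2]*1000).astype(np.float32));g=Q[Q[:,2]<.015]
        print(" sink",len(Q),"top rect",np.round(r[0],1),np.round(r[1],1),round(r[2],1),"z95",np.percentile(Q[:,2],95).round(4),"topmed",np.median(T,0).round(4),"low med",np.median(g,0).round(4),len(g), "all rect",cv2.minAreaRect((Q[:,:2]*1000).astype(np.float32)))
    im=d["image"]
    for nm,(P0,s) in {"feeder":((.53,-.0,.06),5),"sinks":((.46,-.305,.01),6)}.items():
        u,v=proj(d,[P0])[0];W,H=int(70*(1)),60
        hw=66 if cam=="top" else 75
        u,v=int(u),int(v)
        cr=im[max(0,v-hw*3//4):v+hw*3//4,max(0,u-hw):u+hw];print(nm,"crop origin",max(0,u-hw),max(0,v-hw*3//4),cr.shape)
        cv2.imwrite(f"pics/{nm}_{cam}_{sys.argv[1]}.png",cv2.resize(cr,None,fx=5,fy=5,interpolation=cv2.INTER_CUBIC)[:,:,::-1])
E
python3 m1.py 1
```

```text
top lid n [0.3851 0.0503 0.9215] tilt 22.85 az 7.43 rect (-2.7192039489746094, -0.00440216064453125) (117.05106353759766, 143.76437377929688) 0.15084995329380035 pctl [-0.05909815 -0.07117546] [0.05448359 0.07128484] ctr [ 0.5216 -0.0078  0.127 ]
 knob n 131 hmax 0.0301 top ctr [ 0.5319 -0.0062  0.1529] 118 top mid h 0.028
 pad rect ((511.8355712890625, 297.5077209472656), (183.75315856933594, 153.19998168945312), 80.14566802978516)
 sink 405 top rect [ 453.5 -255.1] [30.  39.1] 18.4 z95 0.0345 topmed [ 0.4525 -0.254   0.0332] low med [ 0.4562 -0.2635  0.0084] 270 all rect ((457.2139587402344, -262.6517333984375), (83.7923355102539, 82.54508972167969), 59.988426208496094)
 sink 530 top rect [ 475.4 -353.1] [32.4 40.7] 75.7 z95 0.0354 topmed [ 0.4753 -0.3529  0.033 ] low med [ 0.4558 -0.3445  0.0079] 205 all rect ((471.350341796875, -350.6800842285156), (88.6706771850586, 81.37545776367188), 64.05357360839844)
feeder crop origin 262 170 (98, 132, 3)
sinks crop origin 403 206 (98, 132, 3)
scene lid n [0.3871 0.0508 0.9207] tilt 22.98 az 7.47 rect (1.1236953735351562, -4.915863037109375
[... 198 characters left out ...]
1531] 108 top mid h 0.028
 pad rect ((506.5311279296875, 300.9290466308594), (192.52047729492188, 163.92788696289062), 80.8355941772461)
 sink 622 top rect [ 452.5 -255.8] [33.2 42.5] 18.7 z95 0.035 topmed [ 0.4528 -0.2562  0.0319] low med [ 0.4633 -0.2756  0.0093] 204 all rect ((453.60546875, -260.8381652832031), (75.06817626953125, 75.48538208007812), 13.379375457763672)
 sink 557 top rect [ 473.4 -353.1] [30.8 43. ] 75.1 z95 0.0357 topmed [ 0.4759 -0.3531  0.0342] low med [ 0.4739 -0.3525  0.0092] 318 all rect ((469.5729064941406, -350.0208435058594), (86.2425765991211, 76.63770294189453), 44.186519622802734)
feeder crop origin 253 209 (112, 150, 3)
sinks crop origin 108 284 (112, 150, 3)
```

View pics/sinks_top_1.png

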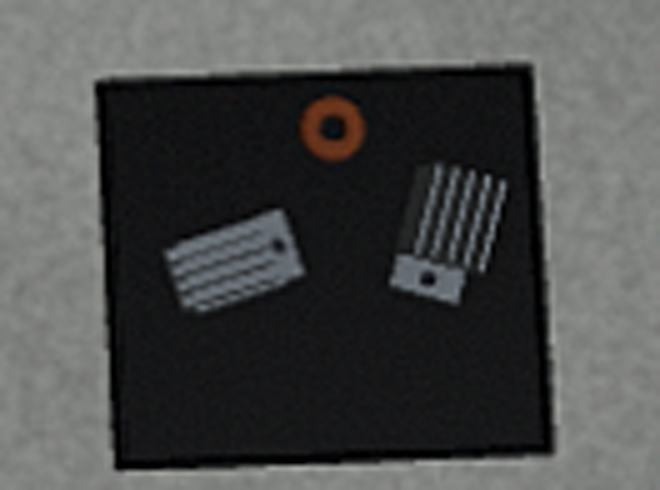

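View pics/sinks_scene_1.png

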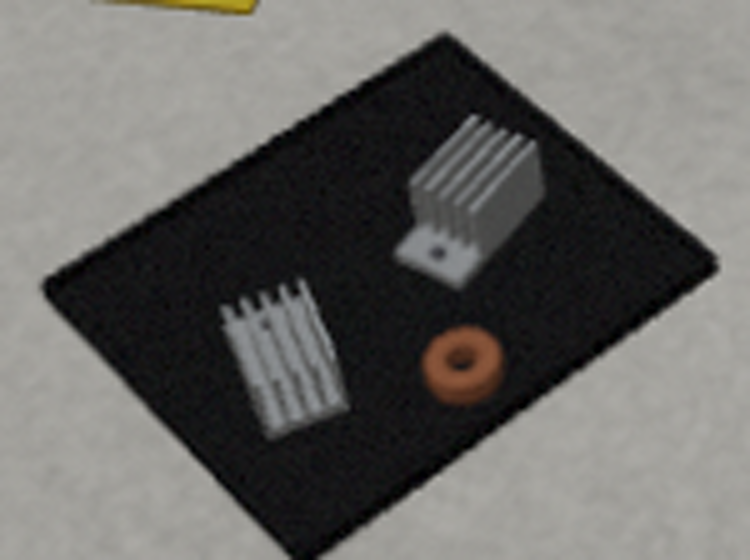

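View pics/feeder_scene_1.png

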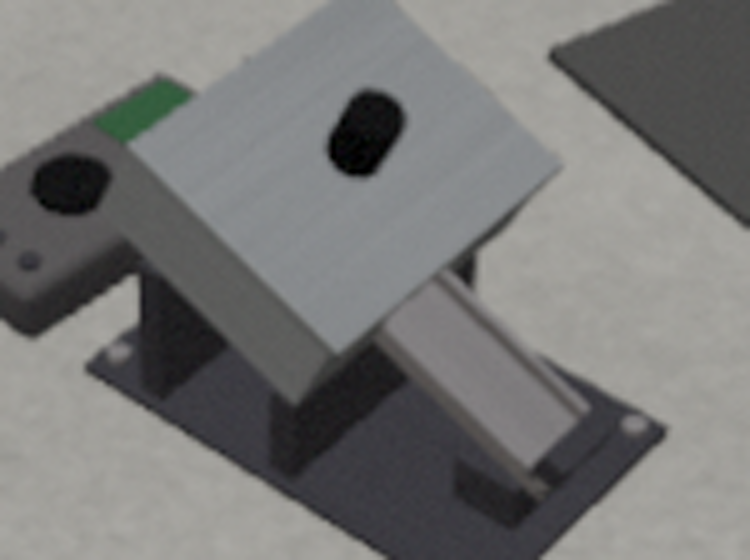

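```bash
cat >> h.py <<'E'
from scipy.spatial.transform import Rotation as Ro
def Rtool(): 
    q=get_state()["orientation"];return Ro.from_quat([q[1],q[2],q[3],q[0]])
def go(p,R,ref=None):
    s=get_state();R0=Rtool()
    sh=R0.inv().apply(np.asarray(p)-s["tcp_pos"])*1000
    rv=(R0.inv()*R).as_rotvec(degrees=True)
    n=max(np.linalg.norm(sh)/62.5,np.linalg.norm(rv)/10.7)
    print("shift",sh.round(1),"rot",rv.round(2),"rows>=",round(n,1))
tilt=np.radians(23);AZ=np.radians(7.45)
def Rz_tool(txaz,til=0.,azdown=AZ):
    """tool z = -n ; tx as horizontal heading txaz projected"""
    n=np.array([np.sin(til)*np.cos(azdown),np.sin(til)*np.sin(azdown),np.cos(til)])
    t=np.array([np.cos(txaz),np.sin(txaz),0]); t=Ro.from_rotvec(til*np.array([-np.sin(azdown),np.cos(azdown),0])).apply(t)
    tz=-n;ty=np.cross(tz,t)
    return Ro.from_matrix(np.stack([t,ty,tz],1))
n=np.array([np.sin(tilt)*np.cos(AZ),np.sin(tilt)*np.sin(AZ),np.cos(tilt)])
ux=np.array([-np.cos(tilt)*np.cos(AZ),-np.cos(tilt)*np.sin(AZ),np.sin(tilt)])
uy=np.cross(n,ux)
Kc=np.array([.5320,-.0063,.1530])-.014*n
LOAD=np.array([.5320,-.0063,.1530])-.028*n-.045*n
def st():
    s=get_state();print("t",round(s["clock"],2),"q",np.round(s["joint_pos"],2),"tcp",np.round(s["tcp_pos"],4),"F",np.round(s["wrist_force"],2),"gap",round(s["finger_gap"],4))
E
python3 - <<'E'
from h import *
print(Kc,LOAD,LOAD-.135*ux)
R=Rz_tool(AZ+np.pi,tilt);print(R.as_matrix().round(3))
go(Kc+.08*n,R)
E
```

```text
[ 0.52657594 -0.00700928  0.14011293] [ 0.50371741 -0.00999837  0.08580315] [0.62693654 0.00611436 0.03305444]
[[-0.913 -0.13  -0.387]
 [-0.119  0.992 -0.051]
 [ 0.391 -0.    -0.921]]
shift [-503.6 -335.8   17.6] rot [  6.66  22.35 -32.71] rows>= 9.7
```

{"op": "arm_command", "data": {"motion": [{"x": -50,"y": -34,"z": -20,"rz": -8,"hand": -1},{"x": -110,"y": -74,"z": -20,"rx": 1,"ry": 4,"rz": -15},{"x": -170,"y": -112,"z": -20,"rx": 3,"ry": 10,"rz": -22},{"x": -220,"y": -146,"z": -15,"rx": 5,"ry": 16,"rz": -28},{"x": -270,"y": -180,"z": -10,"rx": 6.7,"ry": 22.4,"rz": -32.7},{"x": -320,"y": -213,"z": 0,"rx": 6.7,"ry": 22.4,"rz": -32.7},{"x": -370,"y": -246,"z": 10,"rx": 6.7,"ry": 22.4,"rz": -32.7},{"x": -420,"y": -280,"z": 17,"rx": 6.7,"ry": 22.4,"rz": -32.7},{"x": -470,"y": -313,"z": 17,"rx": 6.7,"ry": 22.4,"rz": -32.7},{"x": -503.6,"y": -335.8,"z": 17.6,"rx": 6.7,"ry": 22.4,"rz": -32.7}]}}

```text
invalid input at $.motion[0]: expected keys x, y, z, rx, ry, rz, hand
```

Run:
```python
from h import *
st();R=Rz_tool(AZ+np.pi,tilt);go(Kc+.08*n,R);go(Kc-.010*n,R)
```

```text
t 1.9 q [ 0.98  0.31  0.05  1.3  -0.    1.43] tcp [0.2495 0.5181 0.2313] F [-0.39  0.36 -0.57] gap 0.0851
shift [-503.6 -335.8   17.6] rot [  6.66  22.35 -32.71] rows>= 9.7
shift [-474.2 -355.   100.4] rot [  6.66  22.35 -32.71] rows>= 9.6
```

{"op": "arm_command", "data": {"motion": [{"x": -50,"y": -34,"z": -20,"rx": 0,"ry": 0,"rz": -8,"hand": -1},{"x": -110,"y": -74,"z": -20,"rx": 1,"ry": 4,"rz": -15,"hand": -1},{"x": -170,"y": -112,"z": -20,"rx": 3,"ry": 10,"rz": -22,"hand": -1},{"x": -220,"y": -146,"z": -15,"rx": 5,"ry": 16,"rz": -28,"hand": -1},{"x": -270,"y": -180,"z": -10,"rx": 6.7,"ry": 22.4,"rz": -32.7,"hand": -1},{"x": -320,"y": -213,"z": 0,"rx": 6.7,"ry": 22.4,"rz": -32.7,"hand": -1},{"x": -370,"y": -246,"z": 10,"rx": 6.7,"ry": 22.4,"rz": -32.7,"hand": -1},{"x": -420,"y": -280,"z": 17,"rx": 6.7,"ry": 22.4,"rz": -32.7,"hand": -1},{"x": -470,"y": -313,"z": 17,"rx": 6.7,"ry": 22.4,"rz": -32.7,"hand": -1},{"x": -503.6,"y": -335.8,"z": 17.6,"rx": 6.7,"ry": 22.4,"rz": -32.7,"hand": -1}]}}

```text
clock: 3.15
tcp_pos: [0.5586, -0.0054, 0.2132]
orientation: [-0.199, -0.063, 0.978, -0.013]
wrist_force: [-0.2, 0.5, -0.4]
finger_gap: 0.0853
```

Run:
```python
from h import *
st();R=Rz_tool(AZ+np.pi,tilt);go(Kc+.08*n,R);go(Kc-.010*n,R)
```

```text
t 3.15 q [-0.1   0.65  0.44  1.76 -0.09 -0.21] tcp [ 0.5586 -0.0054  0.2132] F [-0.16  0.49 -0.39] gap 0.0853
shift [ 0.9  2.6 -0.2] rot [ 0.01 -0.05 -0.09] rows>= 0.0
shift [ 0.8  2.5 89.8] rot [ 0.01 -0.05 -0.09] rows>= 1.4
```

{"op": "arm_command", "data": {"motion": [{"x": 0,"y": 0,"z": 35,"rx": 0,"ry": 0,"rz": 0,"hand": -0.3},{"x": 0,"y": 0,"z": 65,"rx": 0,"ry": 0,"rz": 0,"hand": -0.3},{"x": 0,"y": 0,"z": 80,"rx": 0,"ry": 0,"rz": 0,"hand": -0.3},{"x": 0,"y": 0,"z": 90,"rx": 0,"ry": 0,"rz": 0,"hand": -0.3},{"x": 0,"y": 0,"z": 90,"rx": 0,"ry": 0,"rz": 0,"hand": -0.3}], "force": 50}}

```text
clock: 3.78
tcp_pos: [0.5223, -0.0075, 0.1306]
orientation: [-0.2, -0.064, 0.978, -0.013]
wrist_force: [1.3, -0.3, -0.9]
finger_gap: 0.0556
```

Run:
```python
from h import *
st();R=Rz_tool(AZ+np.pi,tilt);go(Kc-.010*n,R)
d=viewer.read_camera("scene");cv2.imwrite("pics/g1.png",d["image"][150:350,220:440,::-1].repeat(3,0).repeat(3,1))
```

```text
t 3.77 q [-0.11  0.6   0.16  1.52 -0.09 -0.22] tcp [ 0.5223 -0.0075  0.1306] F [ 1.29 -0.27 -0.86] gap 0.0556
shift [-0.2 -0.1 -0.4] rot [-0.01 -0.1  -0.01] rows>= 0.0
```

View pics/g1.png

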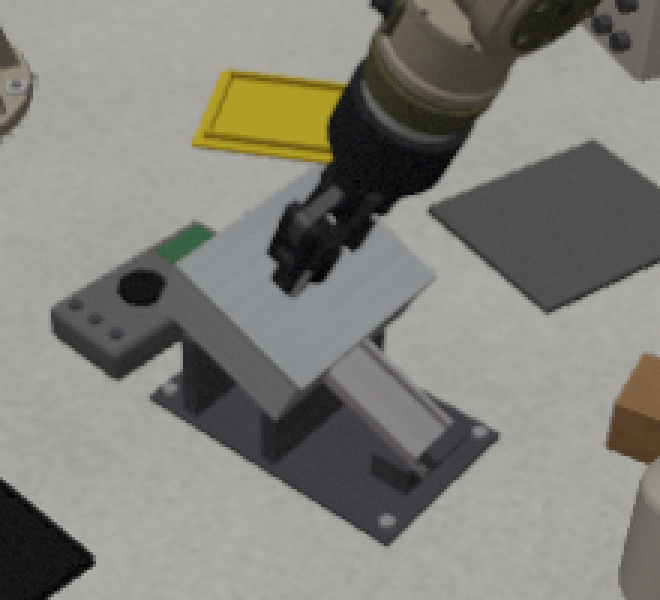

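Fingers straddle the knob at about (330,260) in the crop, as intended. Closing.

{"op": "arm_command", "data": {"motion": [{"x": 0,"y": 0,"z": 0,"rx": 0,"ry": 0,"rz": 0,"hand": 1},{"x": 0,"y": 0,"z": 0,"rx": 0,"ry": 0,"rz": 0,"hand": 1},{"x": 0,"y": 0,"z": 0,"rx": 0,"ry": 0,"rz": 0,"hand": 1},{"x": 0,"y": 0,"z": 0,"rx": 0,"ry": 0,"rz": 0,"hand": 1},{"x": 0,"y": 0,"z": 0,"rx": 0,"ry": 0,"rz": 0,"hand": 1}], "force": 50}}

```text
clock: 4.45
tcp_pos: [0.5234, -0.0075, 0.1316]
orientation: [-0.198, -0.064, 0.978, -0.013]
wrist_force: [1.9, 0.8, 5.8]
finger_gap: 0.0225
```

{"op": "arm_command", "data": {"motion": [{"x": 0,"y": 0,"z": -8,"rx": 0,"ry": 0,"rz": 0,"hand": 1},{"x": 0,"y": 0,"z": -18,"rx": 0,"ry": 0,"rz": 0,"hand": 1},{"x": 0,"y": 0,"z": -32,"rx": 0,"ry": 0,"rz": 0,"hand": 1},{"x": 0,"y": 0,"z": -50,"rx": 0,"ry": 0,"rz": 0,"hand": 1},{"x": 0,"y": 0,"z": -75,"rx": 0,"ry": 0,"rz": 0,"hand": 1},{"x": 0,"y": 0,"z": -100,"rx": 0,"ry": 0,"rz": 0,"hand": 1},{"x": 0,"y": 0,"z": -100,"rx": 0,"ry": 0,"rz": 0,"hand": 1}]}}

```text
clock: 5.32
tcp_pos: [0.5627, -0.0025, 0.2241]
orientation: [-0.198, -0.064, 0.978, -0.014]
wrist_force: [-0.2, -0.8, -2.0]
finger_gap: 0.0222
```

Run:
```python
from h import *
st()
s=get_state();R=Rtool();tz=R.as_matrix()[:,2];ty=R.as_matrix()[:,1]
for cam in("scene","top"):
    d=viewer.read_camera(cam);cv2.imwrite(f"pics/l1_{cam}.png",d["image"][:,:,::-1])
    w=cloud(d);ok=~np.isnan(w[...,0])
    # lid plate points: plane at tcp + ~? along tz
    h=(w-s["tcp_pos"])@tz
    m=ok&(np.linalg.norm(w-s["tcp_pos"],axis=-1)<.095)&(h>-.006)&(h<.014)
    P=w[m];c,nn,k,P=plane(P,10,.0015)
    print(cam,len(P),nn.round(4),"tilt",np.degrees(np.arccos(nn[2])),"az",np.degrees(np.arctan2(nn[1],nn[0])),"h plate",((c-s["tcp_pos"])@tz).round(4))
    L=P[abs((P-c)@nn)<.003]
    ab=np.stack([(L-s["tcp_pos"])@R.as_matrix()[:,0],(L-s["tcp_pos"])@ty],1)
    print(cv2.minAreaRect((ab*1000).astype(np.float32)))
```

```text
t 5.33 q [-0.1   0.65  0.48  1.79 -0.09 -0.21] tcp [ 0.5627 -0.0025  0.2241] F [-0.19 -0.83 -1.99] gap 0.0222
scene 3051 [0.3835 0.0513 0.9221] tilt 22.760249176401025 az 7.621262368477583 h plate 0.0048
((0.2670249938964844, 0.09185791015625), (114.60323333740234, 147.51878356933594), 0.08346130698919296)
top 966 [0.3848 0.0526 0.9215] tilt 22.854784242323863 az 7.780835544929196 h plate 0.0064
((4.397312164306641, -47.57642364501953), (107.73053741455078, 49.83521270751953), 0.2249000072479248)
```

View pics/l1_scene.png

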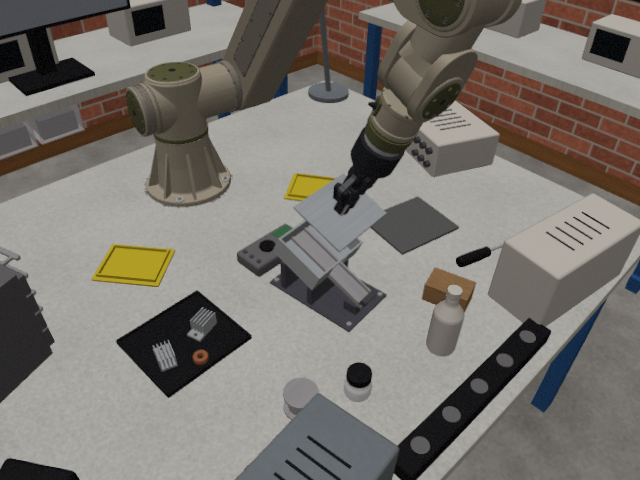

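View pics/l1_top.png

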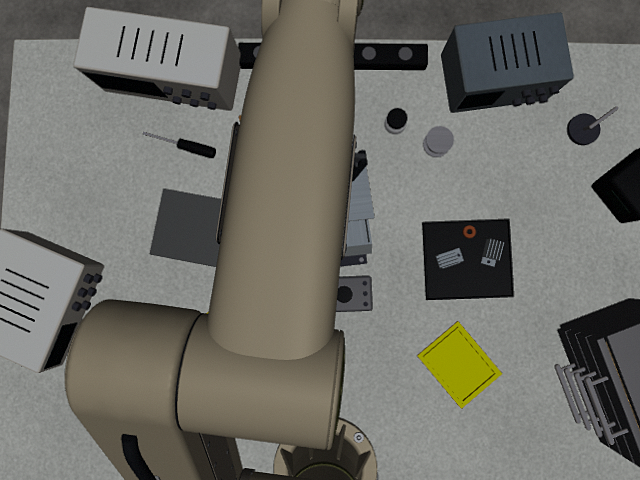

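Run:
```python
from h import *
R=Rz_tool(np.radians(170.1),0)
go([.53,.15,.25],R);go([.511,.297,.10],R)
R0=Rtool();rv=(R0.inv()*R).as_rotvec(degrees=True);print(rv/3,rv*2/3)
```

```text
shift [ 21.4 155.2 -21.2] rot [ -3.51 -22.91  17.11] rows>= 2.7
shift [-37.6 303.5 116.6] rot [ -3.51 -22.91  17.11] rows>= 5.2
[-1.1709048  -7.63520773  5.70337436] [ -2.34180961 -15.27041546  11.40674871]
```

{"op": "arm_command", "data": {"motion": [{"x": 10,"y": 30,"z": -20,"rx": -1.2,"ry": -7.6,"rz": 5.7,"hand": 1},{"x": 18,"y": 70,"z": -30,"rx": -2.3,"ry": -15.3,"rz": 11.4,"hand": 1},{"x": 21,"y": 115,"z": -25,"rx": -3.5,"ry": -22.9,"rz": 17.1,"hand": 1},{"x": 21,"y": 155,"z": -21,"rx": -3.5,"ry": -22.9,"rz": 17.1,"hand": 1},{"x": 5,"y": 200,"z": 10,"rx": -3.5,"ry": -22.9,"rz": 17.1,"hand": 1},{"x": -12,"y": 240,"z": 50,"rx": -3.5,"ry": -22.9,"rz": 17.1,"hand": 1},{"x": -28,"y": 280,"z": 90,"rx": -3.5,"ry": -22.9,"rz": 17.1,"hand": 1},{"x": -37.6,"y": 303.5,"z": 116.6,"rx": -3.5,"ry": -22.9,"rz": 17.1,"hand": 1},{"x": -37.6,"y": 303.5,"z": 116.6,"rx": -3.5,"ry": -22.9,"rz": 17.1,"hand": 1}]}}

```text
clock: 6.55
tcp_pos: [0.5068, 0.2969, 0.0965]
orientation: [-0.004, 0.085, 0.996, -0.002]
wrist_force: [0.3, -1.3, -1.8]
finger_gap: 0.0221
```

Run:
```python
from h import *
R=Rz_tool(np.radians(170.1),0)
st();go([.511,.297,.10],R)
d=viewer.read_camera("scene");cv2.imwrite("pics/l2.png",d["image"][120:320,270:490,::-1].repeat(3,0).repeat(3,1))
s=get_state();w=cloud(d);ok=~np.isnan(w[...,0]);T=Rtool().as_matrix()
h=(w-s["tcp_pos"])@T[:,2]
m=ok&(np.linalg.norm(w-s["tcp_pos"],axis=-1)<.095)&(h>-.006)&(h<.014)
c,nn,k,P=plane(w[m],10,.0015);print(nn.round(4),((c-s["tcp_pos"])@T[:,2]).round(4))
L=P[abs((P-c)@nn)<.003]
print(cv2.minAreaRect((L[:,:2]*1000).astype(np.float32)))
# pad corner check
m=ok&(w[...,2]>.004)&(w[...,2]<.013)&(abs(w[...,0]-.51)<.12)&(abs(w[...,1]-.3)<.13)
print(cv2.minAreaRect((w[m][:,:2]*1000).astype(np.float32)))
```

```text
t 6.55 q [ 0.39  0.42 -0.14  1.02 -0.    0.56] tcp [0.5068 0.2969 0.0965] F [ 0.33 -1.29 -1.79] gap 0.0221
shift [-4.1  0.8 -3.5] rot [-0.28 -0.4   0.17] rows>= 0.1
[0.0062 0.0232 0.9997] 0.0079
((507.66278076171875, 297.0843505859375), (150.28973388671875, 117.7506332397461), 79.34429168701172)
((512.0057373046875, 271.1890869140625), (254.64447021484375, 167.08633422851562), 65.11650848388672)
```

View pics/l2.png

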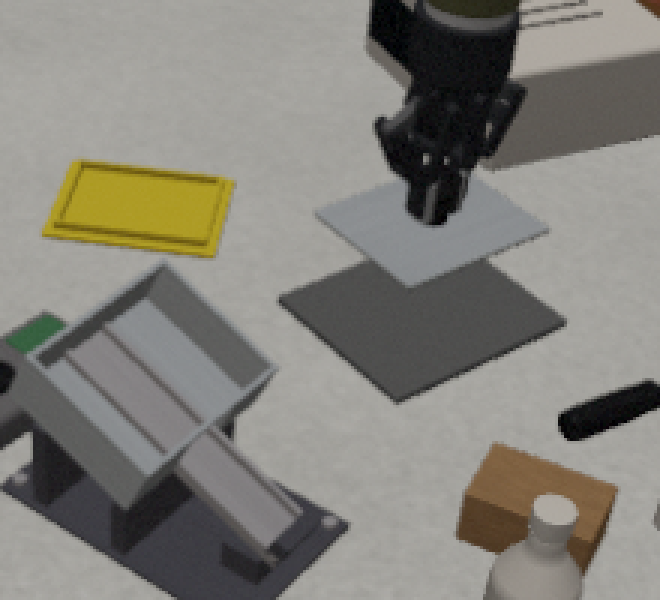

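{"op": "arm_command", "data": {"motion": [{"x": 0,"y": 0,"z": 25,"rx": 0,"ry": 0,"rz": 0,"hand": 1},{"x": 0,"y": 0,"z": 45,"rx": 0,"ry": 0,"rz": 0,"hand": 1},{"x": 0,"y": 0,"z": 58,"rx": 0,"ry": 0,"rz": 0,"hand": 1},{"x": 0,"y": 0,"z": 64,"rx": 0,"ry": 0,"rz": 0,"hand": 1},{"x": 0,"y": 0,"z": 66,"rx": 0,"ry": 0,"rz": 0,"hand": 1},{"x": 0,"y": 0,"z": 68,"rx": 0,"ry": 0,"rz": 0,"hand": 1},{"x": 0,"y": 0,"z": 68,"rx": 0,"ry": 0,"rz": 0,"hand": 1}]}}

```text
clock: 7.48
tcp_pos: [0.5114, 0.2971, 0.0331]
orientation: [0.001, 0.086, 0.996, 0.0]
wrist_force: [0.3, 0.4, -1.7]
finger_gap: 0.0222
```

Run:
```python
from h import *
st()
```

```text
t 7.47 q [ 0.39  0.47 -0.23  0.87 -0.    0.56] tcp [0.5114 0.2971 0.0331] F [ 0.34  0.44 -1.71] gap 0.0222
```

{"op": "arm_command", "data": {"motion": [{"x": 0,"y": 0,"z": 2,"rx": 0,"ry": 0,"rz": 0,"hand": 1},{"x": 0,"y": 0,"z": 4,"rx": 0,"ry": 0,"rz": 0,"hand": 1},{"x": 0,"y": 0,"z": 5,"rx": 0,"ry": 0,"rz": 0,"hand": 1},{"x": 0,"y": 0,"z": 6,"rx": 0,"ry": 0,"rz": 0,"hand": 1},{"x": 0,"y": 0,"z": 6,"rx": 0,"ry": 0,"rz": 0,"hand": 1}]}}

```text
clock: 8.1
tcp_pos: [0.5111, 0.297, 0.0266]
orientation: [0.0, 0.086, 0.996, -0.0]
wrist_force: [0.6, 0.4, -2.7]
finger_gap: 0.0218
```

{"op": "arm_command", "data": {"motion": [{"x": 0,"y": 0,"z": 1,"rx": 0,"ry": 0,"rz": 0,"hand": 1},{"x": 0,"y": 0,"z": 2,"rx": 0,"ry": 0,"rz": 0,"hand": 1},{"x": 0,"y": 0,"z": 2,"rx": 0,"ry": 0,"rz": 0,"hand": 1}]}}

```text
clock: 8.48
tcp_pos: [0.5112, 0.297, 0.0247]
orientation: [0.0, 0.086, 0.996, -0.0]
wrist_force: [1.0, -0.0, -1.8]
finger_gap: 0.0223
```

{"op": "arm_command", "data": {"motion": [{"x": 0,"y": 0,"z": 1,"rx": 0,"ry": 0,"rz": 0,"hand": 1},{"x": 0,"y": 0,"z": 2,"rx": 0,"ry": 0,"rz": 0,"hand": 1},{"x": 0,"y": 0,"z": 2,"rx": 0,"ry": 0,"rz": 0,"hand": 1}]}}

```text
clock: 8.85
tcp_pos: [0.5112, 0.297, 0.0231]
orientation: [0.0, 0.086, 0.996, -0.0]
wrist_force: [-1.1, -1.8, 2.2]
finger_gap: 0.0223
```

{"op": "arm_command", "data": {"motion": [{"x": 0,"y": 0,"z": 0.7,"rx": 0,"ry": 0,"rz": 0,"hand": 1},{"x": 0,"y": 0,"z": 1,"rx": 0,"ry": 0,"rz": 0,"hand": 1},{"x": 0,"y": 0,"z": 1,"rx": 0,"ry": 0,"rz": 0,"hand": 1},{"x": 0,"y": 0,"z": 1,"rx": 0,"ry": 0,"rz": 0,"hand": 1}]}}

```text
clock: 9.35
tcp_pos: [0.5112, 0.297, 0.0226]
orientation: [0.0, 0.086, 0.996, 0.0]
wrist_force: [-1.6, -1.8, 6.3]
finger_gap: 0.0222
```

Run:
```python
from h import *
st()
d=viewer.read_camera("scene");cv2.imwrite("pics/l3.png",d["image"][120:320,270:490,::-1].repeat(3,0).repeat(3,1))
s=get_state();w=cloud(d);ok=~np.isnan(w[...,0])
m=ok&(np.linalg.norm(w-s["tcp_pos"],axis=-1)<.095)&(w[...,2]>.016)&(w[...,2]<.032)
c,nn,k,P=plane(w[m],10,.0015);print(nn.round(4),c)
```

```text
t 9.35 q [ 0.39  0.48 -0.24  0.85 -0.    0.56] tcp [0.5112 0.297  0.0226] F [-1.57 -1.83  6.32] gap 0.0222
[ 1.8e-03 -5.0e-04  1.0e+00] [0.5178842  0.28403675 0.01760576]
```

View pics/l3.png

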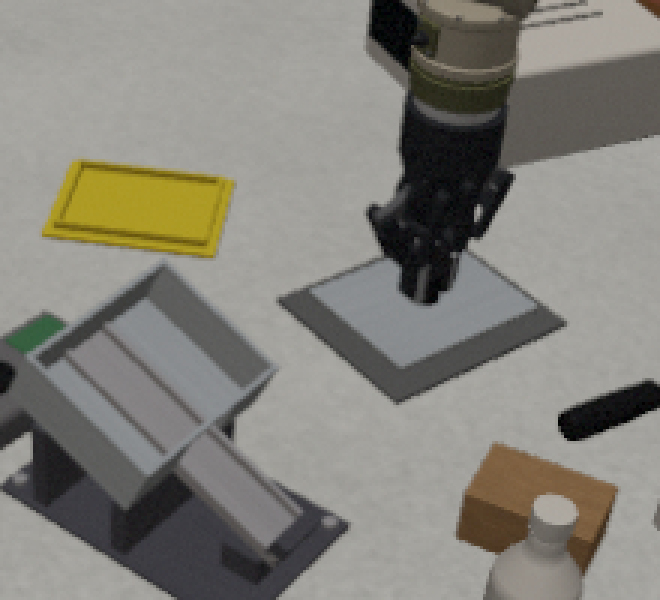

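The lid is flat on the middle of the pad with about 8 N on it, measured normal vertical. Releasing it and rising.

{"op": "arm_command", "data": {"motion": [{"x": 0,"y": 0,"z": 0,"rx": 0,"ry": 0,"rz": 0,"hand": 0},{"x": 0,"y": 0,"z": 0,"rx": 0,"ry": 0,"rz": 0,"hand": -0.3},{"x": 0,"y": 0,"z": 0,"rx": 0,"ry": 0,"rz": 0,"hand": -0.3},{"x": 0,"y": 0,"z": -15,"rx": 0,"ry": 0,"rz": 0,"hand": -0.3},{"x": 0,"y": 0,"z": -50,"rx": 0,"ry": 0,"rz": 0,"hand": -0.3},{"x": 0,"y": 0,"z": -110,"rx": 0,"ry": 0,"rz": 0,"hand": -0.3},{"x": 0,"y": 0,"z": -170,"rx": 0,"ry": 0,"rz": 0,"hand": -0.3},{"x": 0,"y": 0,"z": -220,"rx": 0,"ry": 0,"rz": 0,"hand": -0.3},{"x": 0,"y": 0,"z": -220,"rx": 0,"ry": 0,"rz": 0,"hand": -0.3}]}}

```text
clock: 10.52
tcp_pos: [0.5135, 0.2981, 0.2482]
orientation: [0.005, 0.086, 0.996, 0.002]
wrist_force: [-0.2, 0.0, -0.2]
finger_gap: 0.0555
```

Run:
```python
from h import *
st()
for cam in("scene","top"):
    d=viewer.read_camera(cam)
    cr=d["image"][180:340,230:410] if cam=="scene" else d["image"][150:280,265:405]
    cv2.imwrite(f"pics/h_{cam}.png",cv2.resize(cr,None,fx=4,fy=4)[:,:,::-1])
    import pickle;pickle.dump(d,open(f"{cam}1.pkl","wb"))
    w=cloud(d);ok=~np.isnan(w[...,0])
    loc=np.stack([(w-LOAD)@ux,(w-LOAD)@uy,(w-LOAD)@n],-1)
    m=ok&(abs(loc[...,0])<.045)&(abs(loc[...,1])<.06)&(abs(loc[...,2])<.006)
    c,nn,k,P=plane(w[m],10,.0012)
    l=loc[m]
    print(cam,"floor n",nn.round(4),"tilt",np.degrees(np.arccos(nn[2])).round(2),"az",np.degrees(np.arctan2(nn[1],nn[0])).round(2),"z floor rel",np.median(l[:,2]).round(4))
    # stop & rails
    for lo,hi in((-.12,-.06),(-.03,.03)):
        m=ok&(loc[...,0]>lo)&(loc[...,0]<hi)&(abs(loc[...,1])<.03)&(abs(loc[...,2])<.02)
        l=loc[m]
        for a in np.arange(-.030,.030,.002):
            q=l[(l[:,1]>=a)&(l[:,1]<a+.002)]
            print(f"{a*1000:.0f}:{np.median(q[:,2])*1000:.1f}({len(q)})" if len(q) else f"{a*1000:.0f}:-",end=" ")
        print()
```

```text
t 10.53 q [ 0.39  0.34  0.12  1.34 -0.    0.56] tcp [0.5135 0.2981 0.2482] F [-0.17  0.01 -0.21] gap 0.0555
scene floor n [0.3854 0.0545 0.9211] tilt 22.91 az 8.05 z floor rel 0.0005
-30:- -28:- -26:5.0(1) -24:6.0(13) -22:6.6(29) -20:4.3(69) -18:0.8(31) -16:0.9(21) -14:0.7(28) -12:0.0(23) -10:0.2(24) -8:0.3(26) -6:0.5(23) -4:-0.5(31) -2:0.1(18) 0:0.3(21) 2:0.4(29) 4:0.3(22) 6:0.5(25) 8:0.4(23) 10:1.4(14) 12:2.4(5) 14:-14.7(8) 16:5.5(30) 18:3.3(66) 20:2.5(62) 22:-14.8(17) 24:-13.7(4) 26:- 28:- 
-30:1.0(16) -28:3.0(2) -26:4.7(1) -24:6.0(12) -22:7.1(25) -20:2.9(60) -18:3.7(40) -16:0.5(24) -14:0.6(19) -12:0.1(26) -10:-0.1(25) -8:0.0(23) -6:-0.3(20) -4:-0.2(21) -2:0.3(28) 0:-0.2(22) 2:0.1(24) 4:0.3(24) 6:0.3(21) 8:0.5(21) 10:0.3(14) 12:2.3(1) 14:6.8(4) 16:6.6(24) 18:4.9(51) 20:3.6(43) 22:0.3(30) 24:1.4(24) 26:0.5(24) 28:0.1(26) 
top floor n [0.3864 0.0526 0.9208] tilt 22.95 az 7.75 z floor rel 0.0001
-30:- -28:- -26:-15.2(3) -24:-13.6(5) -22:6.8(16) -20:7.4(19) -18:2.3(20) -16:0.5(21) -14:0.1(24) -12:-0.3(20) -10:0.7(20) -8:0.2(18) -6:1.0(21) -4:0.6(19) -2:-0.1(20) 0:0.6(19) 2:-0.4(20) 4:0.7(19) 6:-0.5(21) 8:0.3(21) 10:0.6(21) 12:0.3(19) 14:-0.5(21) 16:1.0(22) 18:7.0(21) 20:6.8(17) 22:-15.6(5) 24:-14.5(3) 26:- 28:- 
-30:0.1(28) -28:0.5(25) -26:0.5(25) -24:-0.2(26) -22:6.2(27) -20:7.4(26) -18:1.1(27) -16:-0.6(25) -14:-0.3(27) -12:-0.6(26) -10:-0.0(25) -8:-0.0(26) -6:0.4(26) -4:-0.2(25) -2:-0.2(26) 0:0.1(25) 2:-0.1(25) 4:-0.5(27) 6:0.3(26) 8:0.3(24) 10:-0.3(26) 12:0.2(26) 14:0.1(26) 16:0.9(28) 18:7.1(25) 20:7.5(26) 22:0.3(25) 24:-0.0(25) 26:-0.2(25) 28:0.4(27)
```

View pics/h_scene.png

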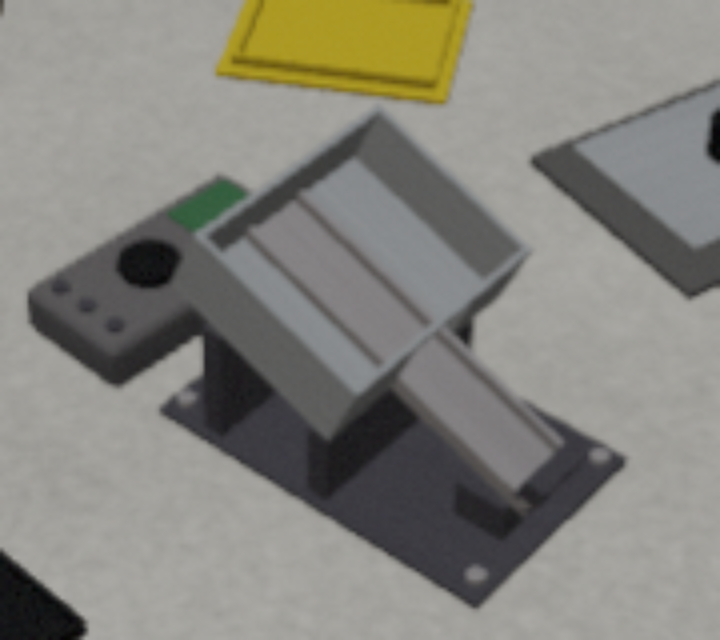

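View pics/h_top.png

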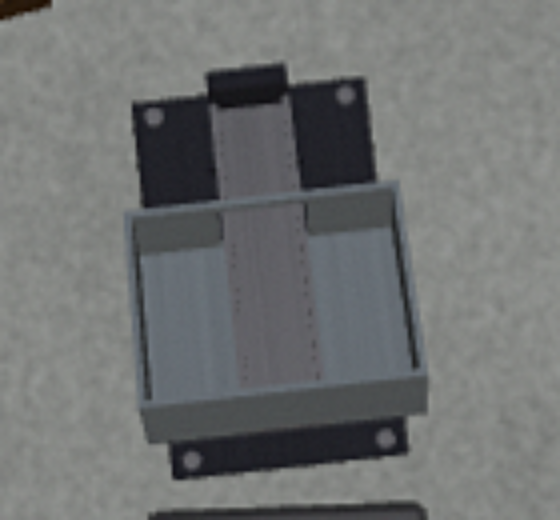

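Run:
```python
from h import *
R=Rz_tool(np.radians(165.5),0)
go([.50,0,.25],R);go([.4748,-.353,.12],R);go([.4748,-.353,.013],R)
```

```text
shift [ -39.9 -294.7   -7.2] rot [0.06 0.13 4.61] rows>= 4.8
shift [ -75.4 -646.9  122.5] rot [0.06 0.13 4.61] rows>= 10.6
shift [ -75.1 -647.   229.5] rot [0.06 0.13 4.61] rows>= 11.0
```

{"op": "arm_command", "data": {"motion": [{"x": -5,"y": -60,"z": -10,"rx": 0,"ry": 0,"rz": 4.6,"hand": -0.08},{"x": -15,"y": -120,"z": -12,"rx": 0,"ry": 0,"rz": 4.6,"hand": -0.08},{"x": -25,"y": -180,"z": -12,"rx": 0,"ry": 0,"rz": 4.6,"hand": -0.08},{"x": -33,"y": -240,"z": -12,"rx": 0,"ry": 0,"rz": 4.6,"hand": -0.08},{"x": -40,"y": -300,"z": -10,"rx": 0,"ry": 0,"rz": 4.6,"hand": -0.08},{"x": -46,"y": -360,"z": -5,"rx": 0,"ry": 0,"rz": 4.6,"hand": -0.08},{"x": -53,"y": -420,"z": 0,"rx": 0,"ry": 0,"rz": 4.6,"hand": -0.08},{"x": -60,"y": -480,"z": 15,"rx": 0,"ry": 0,"rz": 4.6,"hand": -0.08},{"x": -66,"y": -535,"z": 35,"rx": 0,"ry": 0,"rz": 4.6,"hand": -0.08},{"x": -72,"y": -590,"z": 60,"rx": 0,"ry": 0,"rz": 4.6,"hand": -0.08}]}}

```text
clock: 11.88
tcp_pos: [0.4796, -0.2979, 0.1799]
orientation: [-0.001, 0.126, 0.992, 0.001]
wrist_force: [1.3, 0.8, 0.0]
finger_gap: 0.0458
```

Run:
```python
from h import *
R=Rz_tool(np.radians(165.5),0)
st();go([.4748,-.353,.10],R)
```

```text
t 11.88 q [-0.7   0.31 -0.08  1.18  0.   -0.44] tcp [ 0.4796 -0.2979  0.1799] F [1.27 0.77 0.01] gap 0.0458
shift [ -9.3 -54.6  79.9] rot [ 0.05 -0.07 -0.01] rows>= 1.6
```

{"op": "arm_command", "data": {"motion": [{"x": -2,"y": -30,"z": 30,"rx": 0,"ry": 0,"rz": 0,"hand": -0.08},{"x": -3.3,"y": -57,"z": 60,"rx": 0,"ry": 0,"rz": 0,"hand": -0.08},{"x": -3.3,"y": -57,"z": 82,"rx": 0,"ry": 0,"rz": 0,"hand": -0.08},{"x": -3.3,"y": -57,"z": 82,"rx": 0,"ry": 0,"rz": 0,"hand": -0.08},{"x": -3.3,"y": -57,"z": 82,"rx": 0,"ry": 0,"rz": 0,"hand": -0.08}]}}

```text
clock: 12.5
tcp_pos: [0.4695, -0.3521, 0.0999]
orientation: [-0.0, 0.126, 0.992, 0.0]
wrist_force: [-0.2, 0.1, 0.5]
finger_gap: 0.0459
```

Run:
```python
from h import *
R=Rz_tool(np.radians(165.5),0)
st();go([.4748,-.353,.013],R)
d=viewer.read_camera("scene");cv2.imwrite("pics/s1.png",cv2.resize(d["image"][260:410,90:270],None,fx=4,fy=4)[:,:,::-1])
```

```text
t 12.5 q [-0.78  0.41 -0.15  1.01  0.   -0.53] tcp [ 0.4695 -0.3521  0.0999] F [-0.2   0.12  0.49] gap 0.0459
shift [-5.4  0.4 86.8] rot [ 0.02 -0.02  0.03] rows>= 1.4
```

View pics/s1.png

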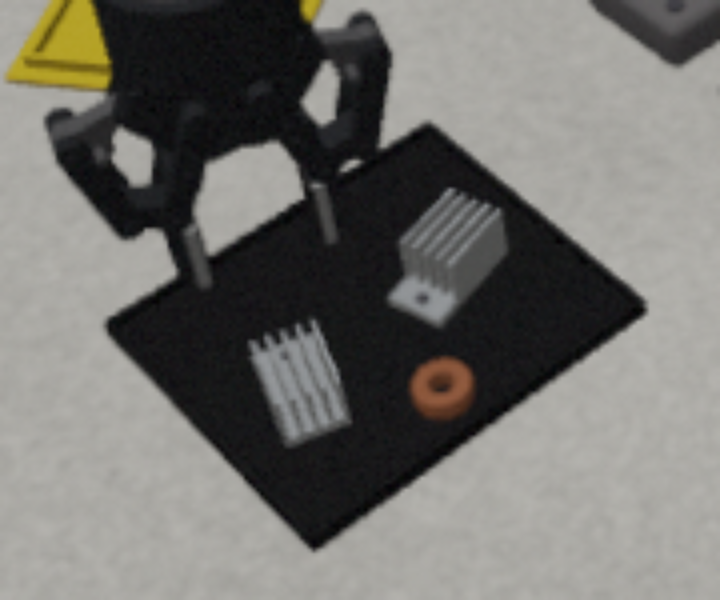

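{"op": "arm_command", "data": {"motion": [{"x": -5.4,"y": 0.4,"z": 20,"rx": 0,"ry": 0,"rz": 0,"hand": -0.08},{"x": -5.4,"y": 0.4,"z": 40,"rx": 0,"ry": 0,"rz": 0,"hand": -0.08},{"x": -5.4,"y": 0.4,"z": 60,"rx": 0,"ry": 0,"rz": 0,"hand": -0.08},{"x": -5.4,"y": 0.4,"z": 75,"rx": 0,"ry": 0,"rz": 0,"hand": -0.08},{"x": -5.4,"y": 0.4,"z": 84,"rx": 0,"ry": 0,"rz": 0,"hand": -0.08},{"x": -5.4,"y": 0.4,"z": 87,"rx": 0,"ry": 0,"rz": 0,"hand": -0.08},{"x": -5.4,"y": 0.4,"z": 87,"rx": 0,"ry": 0,"rz": 0,"hand": -0.08}], "force": 40}}

```text
clock: 13.42
tcp_pos: [0.4752, -0.3538, 0.0132]
orientation: [0.0, 0.126, 0.992, -0.0]
wrist_force: [-0.8, 0.0, 0.5]
finger_gap: 0.0458
```

Run:
```python
from h import *
R=Rz_tool(np.radians(165.5),0)
st();go([.4748,-.353,.013],R)
d=viewer.read_camera("scene");cv2.imwrite("pics/s2.png",cv2.resize(d["image"][260:410,90:270],None,fx=4,fy=4)[:,:,::-1])
```

```text
t 13.43 q [-0.78  0.5  -0.24  0.83  0.   -0.52] tcp [ 0.4752 -0.3538  0.0132] F [-0.77  0.01  0.48] gap 0.0458
shift [0.6 0.7 0.2] rot [-0.02  0.05  0.01] rows>= 0.0
```

View pics/s2.png

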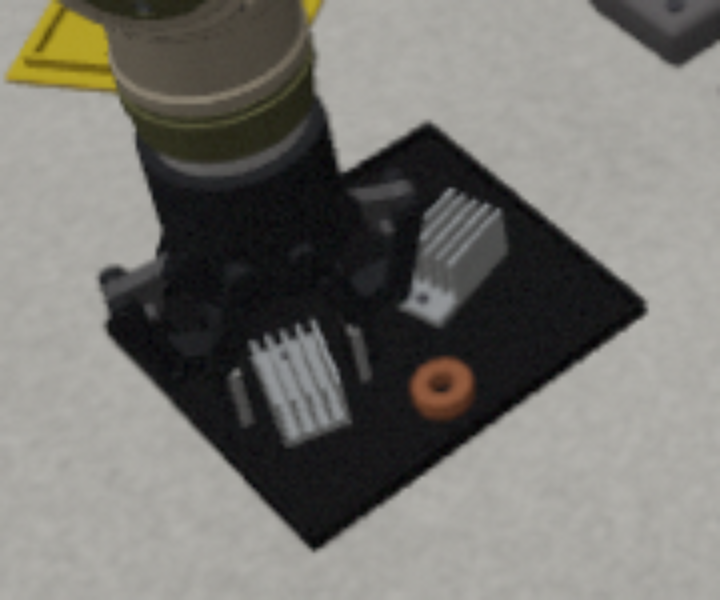

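The pads straddle sink A's block at (300,385) in the crop, clear of the coil. Closing and lifting.

{"op": "arm_command", "data": {"motion": [{"x": 0,"y": 0,"z": 0,"rx": 0,"ry": 0,"rz": 0,"hand": 1},{"x": 0,"y": 0,"z": 0,"rx": 0,"ry": 0,"rz": 0,"hand": 1},{"x": 0,"y": 0,"z": 0,"rx": 0,"ry": 0,"rz": 0,"hand": 1},{"x": 0,"y": 0,"z": 0,"rx": 0,"ry": 0,"rz": 0,"hand": 1}], "force": 40}}

```text
clock: 13.98
tcp_pos: [0.4755, -0.3541, 0.0137]
orientation: [0.001, 0.126, 0.992, -0.001]
wrist_force: [-0.5, 0.7, 5.5]
finger_gap: 0.0292
```

{"op": "arm_command", "data": {"motion": [{"x": 0,"y": 0,"z": -10,"rx": 0,"ry": 0,"rz": 0,"hand": 1},{"x": 0,"y": 0,"z": -40,"rx": 0,"ry": 0,"rz": 0,"hand": 1},{"x": 0,"y": 0,"z": -90,"rx": 0,"ry": 0,"rz": 0,"hand": 1},{"x": 0,"y": 0,"z": -150,"rx": 0,"ry": 0,"rz": 0,"hand": 1},{"x": 0,"y": 0,"z": -210,"rx": 0,"ry": 0,"rz": 0,"hand": 1},{"x": 0,"y": 0,"z": -220,"rx": 0,"ry": 0,"rz": 0,"hand": 1}]}}

```text
clock: 14.72
tcp_pos: [0.4764, -0.3549, 0.2384]
orientation: [0.004, 0.126, 0.992, -0.003]
wrist_force: [-0.5, -1.4, -1.6]
finger_gap: 0.0293
```

Run:
```python
from h import *
st()
d=viewer.read_camera("scene");u,v=proj(d,[get_state()["tcp_pos"]])[0].astype(int)
cv2.imwrite("pics/s3.png",cv2.resize(d["image"][max(0,v-60):v+60,max(0,u-80):u+80],None,fx=5,fy=5)[:,:,::-1])
A=np.radians(7.6);R=Rz_tool(A+np.pi,tilt,A);P=LOAD-.004*ux+(.010+.07)*n;print(P)
go(P,R)
```

```text
t 14.72 q [-0.78  0.34  0.1   1.32  0.   -0.52] tcp [ 0.4764 -0.3549  0.2384] F [-0.47 -1.42 -1.57] gap 0.0293
[ 0.53836297 -0.00546795  0.15788061]
shift [ 27.4 353.8  77.9] rot [  4.19  23.01 -21.84] rows>= 5.8
```

View pics/s3.png

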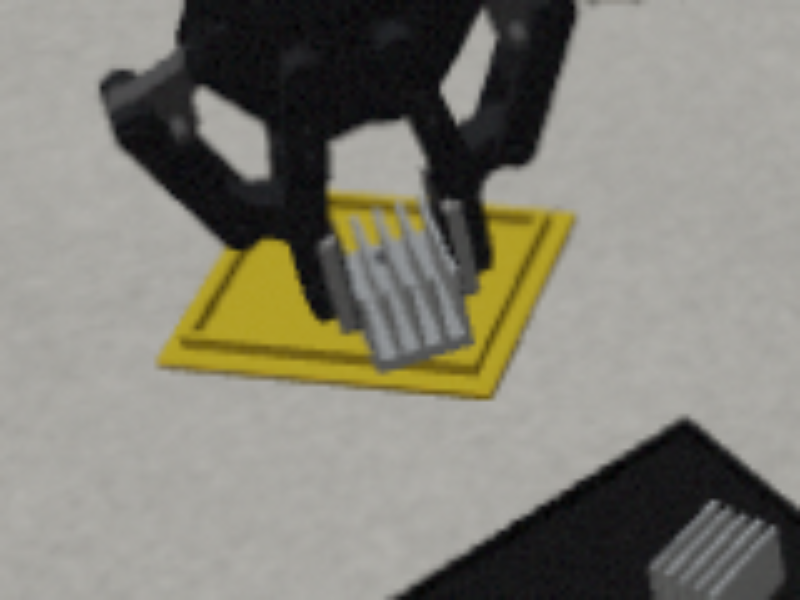

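{"op": "arm_command", "data": {"motion": [{"x": 0,"y": 50,"z": 0,"rx": 1.2,"ry": 6.5,"rz": -6.2,"hand": 1},{"x": 3,"y": 105,"z": 0,"rx": 2.4,"ry": 13,"rz": -12.4,"hand": 1},{"x": 8,"y": 160,"z": 0,"rx": 3.5,"ry": 19,"rz": -18.1,"hand": 1},{"x": 14,"y": 215,"z": 0,"rx": 4.2,"ry": 23,"rz": -21.8,"hand": 1},{"x": 20,"y": 270,"z": 10,"rx": 4.2,"ry": 23,"rz": -21.8,"hand": 1},{"x": 25,"y": 325,"z": 30,"rx": 4.2,"ry": 23,"rz": -21.8,"hand": 1},{"x": 27.4,"y": 353.8,"z": 60,"rx": 4.2,"ry": 23,"rz": -21.8,"hand": 1},{"x": 27.4,"y": 353.8,"z": 78,"rx": 4.2,"ry": 23,"rz": -21.8,"hand": 1},{"x": 27.4,"y": 353.8,"z": 78,"rx": 4.2,"ry": 23,"rz": -21.8,"hand": 1},{"x": 27.4,"y": 353.8,"z": 78,"rx": 4.2,"ry": 23,"rz": -21.8,"hand": 1}]}}

```text
clock: 16.02
tcp_pos: [0.5366, -0.0045, 0.1547]
orientation: [-0.201, -0.065, 0.977, -0.011]
wrist_force: [0.3, -0.1, 0.5]
finger_gap: 0.0291
```

```bash
cat > p.py <<'E'
from h import *
import sys
st()
A=np.radians(7.6);R=Rz_tool(A+np.pi,tilt,A);P=LOAD-.004*ux+(.010+.07)*n
go(P,R)
s=get_state();l=s["tcp_pos"]-LOAD;print("tcp in load frame mm",(np.array([l@ux,l@uy,l@n])*1000).round(1))
d=viewer.read_camera("scene");cv2.imwrite(f"pics/{sys.argv[1]}.png",cv2.resize(d["image"][180:330,240:420],None,fx=4,fy=4)[:,:,::-1])
E
python3 p.py p1
```

```text
t 16.02 q [-0.11  0.62  0.25  1.6  -0.09 -0.22] tcp [ 0.5366 -0.0045  0.1547] F [ 0.27 -0.11  0.55] gap 0.0291
shift [-0.2 -1.2 -3.6] rot [ 0.28 -0.28  0.04] rows>= 0.1
tcp in load frame mm [-3.7 -1.2 76.4]
```

View pics/p1.png

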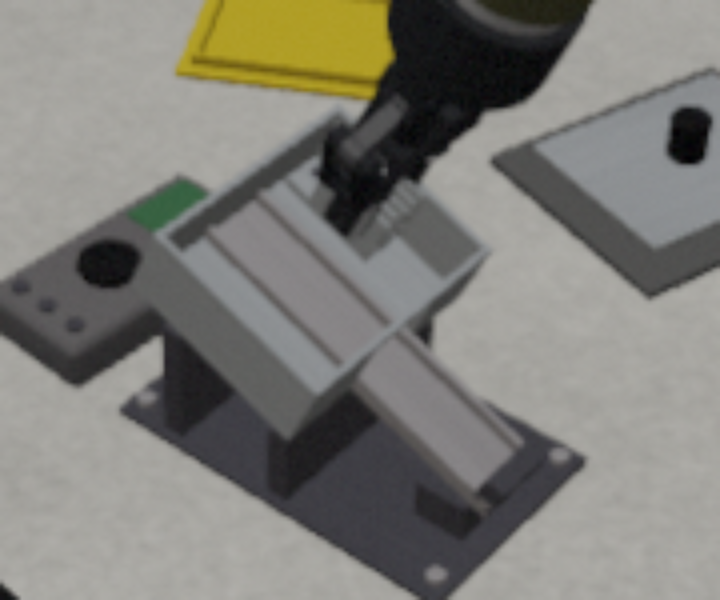

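{"op": "arm_command", "data": {"motion": [{"x": 0,"y": -0.5,"z": 15,"rx": 0.3,"ry": -0.3,"rz": 0,"hand": 1},{"x": 0,"y": -0.9,"z": 30,"rx": 0.3,"ry": -0.3,"rz": 0,"hand": 1},{"x": 0,"y": -0.9,"z": 43,"rx": 0.3,"ry": -0.3,"rz": 0,"hand": 1},{"x": 0,"y": -0.9,"z": 50,"rx": 0.3,"ry": -0.3,"rz": 0,"hand": 1},{"x": 0,"y": -0.9,"z": 52,"rx": 0.3,"ry": -0.3,"rz": 0,"hand": 1},{"x": 0,"y": -0.9,"z": 52,"rx": 0.3,"ry": -0.3,"rz": 0,"hand": 1}]}}

```text
clock: 16.82
tcp_pos: [0.5169, -0.0076, 0.1073]
orientation: [-0.198, -0.066, 0.978, -0.013]
wrist_force: [0.8, -0.6, 0.4]
finger_gap: 0.0291
```

```bash
python3 p.py p2
```

```text
t 16.82 q [-0.11  0.6   0.11  1.46 -0.1  -0.23] tcp [ 0.5169 -0.0076  0.1073] F [ 0.8  -0.59  0.37] gap 0.0291
shift [ -0.1  -0.8 -55. ] rot [-0.05  0.11  0.06] rows>= 0.9
tcp in load frame mm [-4.  -0.7 25. ]
```

View pics/p2.png

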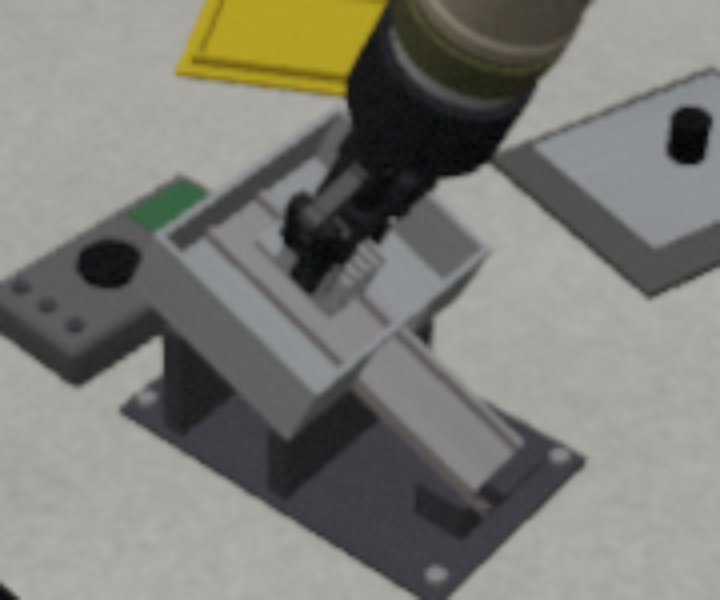

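{"op": "arm_command", "data": {"motion": [{"x": 0,"y": -0.4,"z": 4,"rx": 0,"ry": 0,"rz": 0,"hand": 1},{"x": 0,"y": -0.4,"z": 7,"rx": 0,"ry": 0,"rz": 0,"hand": 1},{"x": 0,"y": -0.4,"z": 9,"rx": 0,"ry": 0,"rz": 0,"hand": 1},{"x": 0,"y": -0.4,"z": 11,"rx": 0,"ry": 0,"rz": 0,"hand": 1},{"x": 0,"y": -0.4,"z": 11,"rx": 0,"ry": 0,"rz": 0,"hand": 1}]}}

```text
clock: 17.5
tcp_pos: [0.5124, -0.0085, 0.0968]
orientation: [-0.198, -0.066, 0.978, -0.013]
wrist_force: [-0.7, -0.1, -0.2]
finger_gap: 0.029
```

```bash
python3 p.py p3
```

```text
t 17.5 q [-0.12  0.6   0.08  1.44 -0.1  -0.23] tcp [ 0.5124 -0.0085  0.0968] F [-0.71 -0.05 -0.24] gap 0.029
shift [ -0.3  -0.5 -66.5] rot [-0.04  0.07  0.06] rows>= 1.1
tcp in load frame mm [-3.8 -0.4 13.5]
```

{"op": "arm_command", "data": {"motion": [{"x": 0,"y": 0,"z": 1.5,"rx": 0,"ry": 0,"rz": 0,"hand": 1},{"x": 0,"y": 0,"z": 2.5,"rx": 0,"ry": 0,"rz": 0,"hand": 1},{"x": 0,"y": 0,"z": 2.5,"rx": 0,"ry": 0,"rz": 0,"hand": 1}]}}

```text
clock: 17.92
tcp_pos: [0.5115, -0.0086, 0.0945]
orientation: [-0.198, -0.066, 0.978, -0.013]
wrist_force: [0.6, 0.6, -0.6]
finger_gap: 0.029
```

```bash
python3 p.py p4
```

```text
t 17.93 q [-0.12  0.6   0.07  1.43 -0.1  -0.23] tcp [ 0.5115 -0.0086  0.0945] F [ 0.63  0.64 -0.59] gap 0.029
shift [ -0.2  -0.5 -68.9] rot [-0.04  0.08  0.06] rows>= 1.1
tcp in load frame mm [-3.9 -0.3 11.1]
```

View pics/p4.png

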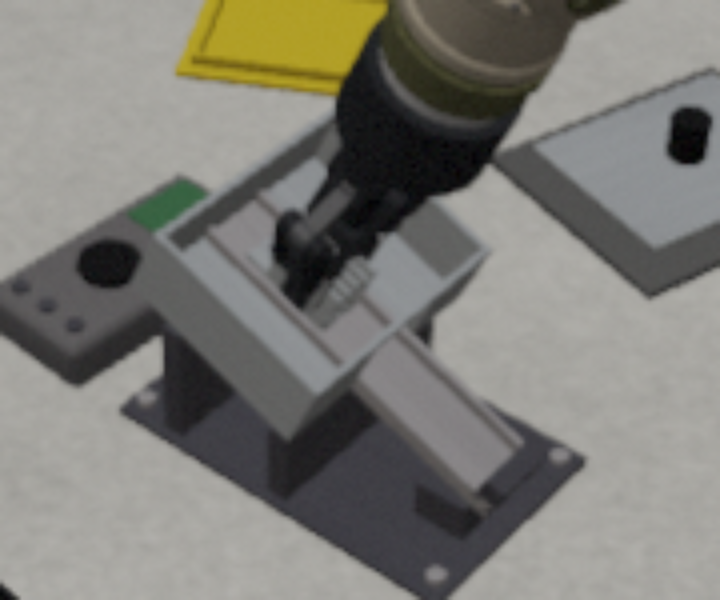

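{"op": "arm_command", "data": {"motion": [{"x": 0,"y": 0,"z": 1,"rx": 0,"ry": 0,"rz": 0,"hand": 1},{"x": 0,"y": 0,"z": 1.5,"rx": 0,"ry": 0,"rz": 0,"hand": 1},{"x": 0,"y": 0,"z": 1.5,"rx": 0,"ry": 0,"rz": 0,"hand": 1}]}}

```text
clock: 18.35
tcp_pos: [0.5109, -0.0087, 0.0932]
orientation: [-0.198, -0.066, 0.978, -0.013]
wrist_force: [0.0, 0.1, -0.3]
finger_gap: 0.0291
```

```bash
python3 p.py p5
```

```text
t 18.35 q [-0.12  0.6   0.07  1.43 -0.1  -0.23] tcp [ 0.5109 -0.0087  0.0932] F [ 0.01  0.15 -0.34] gap 0.0291
shift [ -0.2  -0.5 -70.4] rot [-0.04  0.08  0.06] rows>= 1.1
tcp in load frame mm [-3.8 -0.4  9.6]
```

{"op": "arm_command", "data": {"motion": [{"x": 0,"y": 0,"z": 0.7,"rx": 0,"ry": 0,"rz": 0,"hand": 1},{"x": 0,"y": 0,"z": 1.0,"rx": 0,"ry": 0,"rz": 0,"hand": 1},{"x": 0,"y": 0,"z": 1.0,"rx": 0,"ry": 0,"rz": 0,"hand": 1}]}}

```text
clock: 18.77
tcp_pos: [0.5109, -0.0087, 0.093]
orientation: [-0.198, -0.066, 0.978, -0.013]
wrist_force: [0.7, 0.3, 5.1]
finger_gap: 0.0288
```

```bash
python3 p.py p6
```

```text
t 18.77 q [-0.12  0.6   0.07  1.42 -0.1  -0.23] tcp [ 0.5109 -0.0087  0.093 ] F [0.65 0.33 5.14] gap 0.0288
shift [ -0.2  -0.4 -70.5] rot [-0.05  0.15  0.06] rows>= 1.1
tcp in load frame mm [-3.9 -0.3  9.5]
```

{"op": "arm_command", "data": {"motion": [{"x": 0,"y": 0,"z": 0,"rx": 0,"ry": 0,"rz": 0,"hand": 1},{"x": 0,"y": 0,"z": 0,"rx": 0,"ry": 0,"rz": 0,"hand": -0.2},{"x": 0,"y": 0,"z": 0,"rx": 0,"ry": 0,"rz": 0,"hand": -0.2},{"x": 0,"y": 0,"z": 0,"rx": 0,"ry": 0,"rz": 0,"hand": -0.2},{"x": 0,"y": 0,"z": 0,"rx": 0,"ry": 0,"rz": 0,"hand": -0.2}]}}

```text
clock: 19.45
tcp_pos: [0.5105, -0.0087, 0.0921]
orientation: [-0.198, -0.066, 0.978, -0.013]
wrist_force: [-0.9, -0.2, 0.3]
finger_gap: 0.0513
```

```bash
python3 p.py p7
```

```text
t 19.45 q [-0.12  0.6   0.07  1.42 -0.1  -0.23] tcp [ 0.5105 -0.0087  0.0921] F [-0.94 -0.18  0.25] gap 0.0513
shift [ -0.2  -0.5 -71.5] rot [-0.04  0.07  0.06] rows>= 1.1
tcp in load frame mm [-3.9 -0.4  8.5]
```

View pics/p7.png

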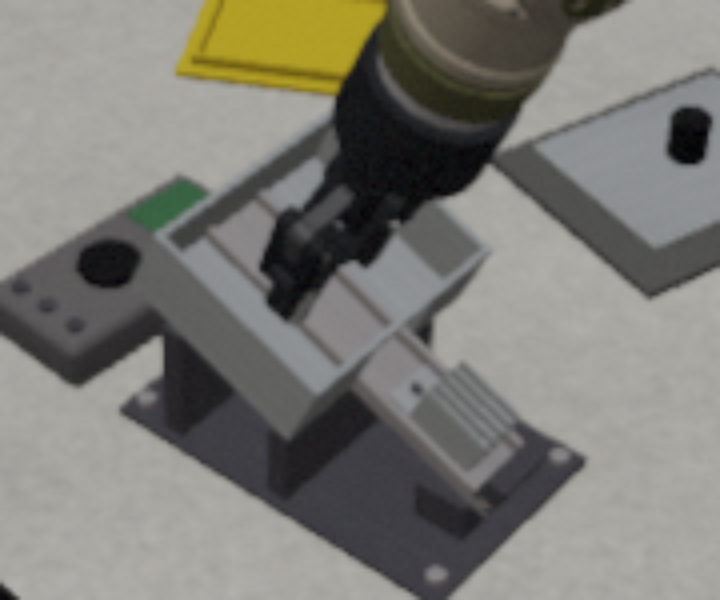

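{"op": "arm_command", "data": {"motion": [{"x": 0,"y": 0,"z": -10,"rx": 0,"ry": 0,"rz": 0,"hand": -0.2},{"x": 0,"y": 0,"z": -40,"rx": 0,"ry": 0,"rz": 0,"hand": -0.2},{"x": 0,"y": 0,"z": -90,"rx": 0,"ry": 0,"rz": 0,"hand": -0.2},{"x": 0,"y": 0,"z": -130,"rx": 0,"ry": 0,"rz": 0,"hand": -0.2},{"x": 0,"y": 0,"z": -130,"rx": 0,"ry": 0,"rz": 0,"hand": -0.2}]}}

```text
clock: 20.12
tcp_pos: [0.5631, -0.002, 0.2154]
orientation: [-0.195, -0.066, 0.979, -0.014]
wrist_force: [0.8, -0.7, 0.3]
finger_gap: 0.0512
```

```bash
python3 p.py p8
python3 - <<'E'
from h import *
d=viewer.read_camera("scene");w=cloud(d);ok=~np.isnan(w[...,0])
loc=np.stack([(w-LOAD)@ux+.135,(w-LOAD)@uy,(w-LOAD)@n],-1)
m=ok&(loc[...,0]>-.005)&(loc[...,0]<.079)&(abs(loc[...,1])<.02)&(loc[...,2]>.025)&(loc[...,2]<.035)
print("fin tops (x 0-40 expected) ",np.percentile(loc[m],[2,50,98],axis=0).round(4))
R=Rz_tool(np.radians(-71.5),0)
go([.52,-.12,.26],R);go([.4535,-.2553,.12],R)
E
```

```text
t 20.12 q [-0.1   0.65  0.45  1.76 -0.09 -0.21] tcp [ 0.5631 -0.002   0.2154] F [ 0.78 -0.72  0.31] gap 0.0512
shift [ 1.1 -0.  62.7] rot [-0.13  0.47  0.05] rows>= 1.0
tcp in load frame mm [ -4.6  -0.3 142.7]
fin tops (x 0-40 expected)  [[ 0.0029 -0.0157  0.0251]
 [ 0.0224  0.0003  0.0288]
 [ 0.0415  0.0153  0.0327]]
shift [  70.7 -111.5  -22. ] rot [ 20.05 -16.62 -99.33] rows>= 9.6
shift [  93.7 -236.6  139.7] rot [ 20.05 -16.62 -99.33] rows>= 9.6
```

View pics/p8.png

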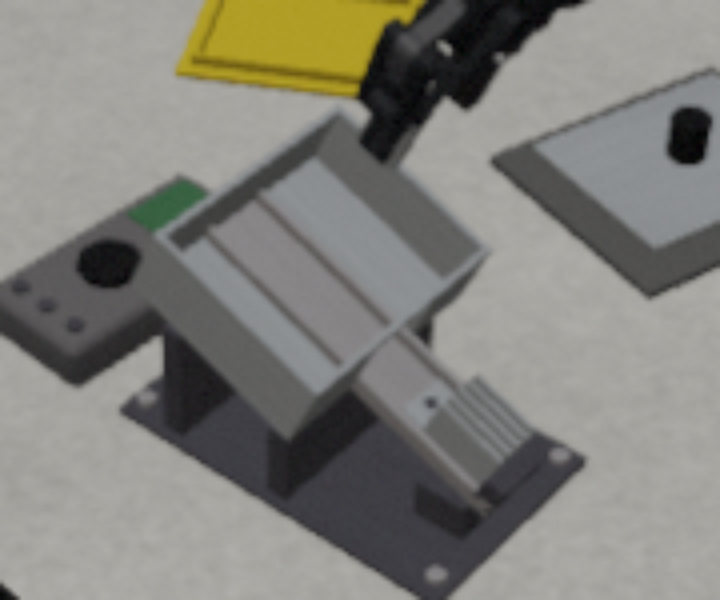

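First sink is home against the stop; its fin tops span x of about 2–41 mm. Now the second.

{"op": "arm_command", "data": {"motion": [{"x": 10,"y": -10,"z": -8,"rx": 2,"ry": -1.7,"rz": -9.9,"hand": -0.1},{"x": 20,"y": -25,"z": -15,"rx": 4,"ry": -3.3,"rz": -19.9,"hand": -0.1},{"x": 30,"y": -40,"z": -20,"rx": 6,"ry": -5,"rz": -29.8,"hand": -0.1},{"x": 40,"y": -55,"z": -22,"rx": 8,"ry": -6.6,"rz": -39.7,"hand": -0.1},{"x": 50,"y": -75,"z": -22,"rx": 10,"ry": -8.3,"rz": -49.7,"hand": -0.1},{"x": 60,"y": -95,"z": -22,"rx": 12,"ry": -10,"rz": -59.6,"hand": -0.1},{"x": 70,"y": -120,"z": -22,"rx": 14,"ry": -11.6,"rz": -69.5,"hand": -0.1},{"x": 76,"y": -150,"z": -10,"rx": 16,"ry": -13.3,"rz": -79.5,"hand": -0.1},{"x": 82,"y": -180,"z": 20,"rx": 18,"ry": -15,"rz": -89.4,"hand": -0.1},{"x": 88,"y": -210,"z": 70,"rx": 20,"ry": -16.6,"rz": -99.3,"hand": -0.1}]}}

```text
clock: 21.48
tcp_pos: [0.4812, -0.2255, 0.1814]
orientation: [-0.0, 0.813, -0.582, 0.001]
wrist_force: [0.7, -0.6, -0.5]
finger_gap: 0.0469
```

{"op": "arm_command", "data": {"motion": [{"x": 0,"y": 0,"z": 0,"rx": 0,"ry": 0,"rz": 0,"hand": -0.1},{"x": 0,"y": 0,"z": 0,"rx": 0,"ry": 0,"rz": 0,"hand": -0.1}]}}

```text
clock: 21.72
tcp_pos: [0.4808, -0.2243, 0.1815]
orientation: [0.0, 0.811, -0.585, -0.002]
wrist_force: [-0.7, -0.2, 1.7]
finger_gap: 0.0468
```

Run:
```python
from h import *
st()
R=Rz_tool(np.radians(-71.5),0)
go([.4535,-.2553,.09],R)
```

```text
t 21.73 q [-0.59  0.25 -0.16  1.16 -0.   -2.48] tcp [ 0.4808 -0.2243  0.1815] F [-0.73 -0.18  1.66] gap 0.0468
shift [21.  35.5 91.5] rot [ 0.15  0.11 -0.16] rows>= 1.6
```

{"op": "arm_command", "data": {"motion": [{"x": 10,"y": 18,"z": 20,"rx": 0,"ry": 0,"rz": 0,"hand": -0.1},{"x": 21,"y": 35.5,"z": 45,"rx": 0,"ry": 0,"rz": 0,"hand": -0.1},{"x": 21,"y": 35.5,"z": 75,"rx": 0,"ry": 0,"rz": 0,"hand": -0.1},{"x": 21,"y": 35.5,"z": 91,"rx": 0,"ry": 0,"rz": 0,"hand": -0.1},{"x": 21,"y": 35.5,"z": 91,"rx": 0,"ry": 0,"rz": 0,"hand": -0.1},{"x": 21,"y": 35.5,"z": 91,"rx": 0,"ry": 0,"rz": 0,"hand": -0.1}]}}

```text
clock: 22.48
tcp_pos: [0.4557, -0.2557, 0.0923]
orientation: [0.001, 0.812, -0.584, 0.0]
wrist_force: [1.0, -0.1, 0.7]
finger_gap: 0.0466
```

Run:
```python
from h import *
st()
R=Rz_tool(np.radians(-71.5),0)
go([.4535,-.2553,.013],R)
d=viewer.read_camera("scene");cv2.imwrite("pics/t1.png",cv2.resize(d["image"][260:410,90:270],None,fx=4,fy=4)[:,:,::-1])
```

```text
t 22.48 q [-0.66  0.3  -0.33  0.94 -0.   -2.56] tcp [ 0.4557 -0.2557  0.0923] F [ 0.95 -0.09  0.69] gap 0.0466
shift [-1.1  1.9 79.3] rot [ 0.03 -0.07  0.02] rows>= 1.3
```

View pics/t1.png

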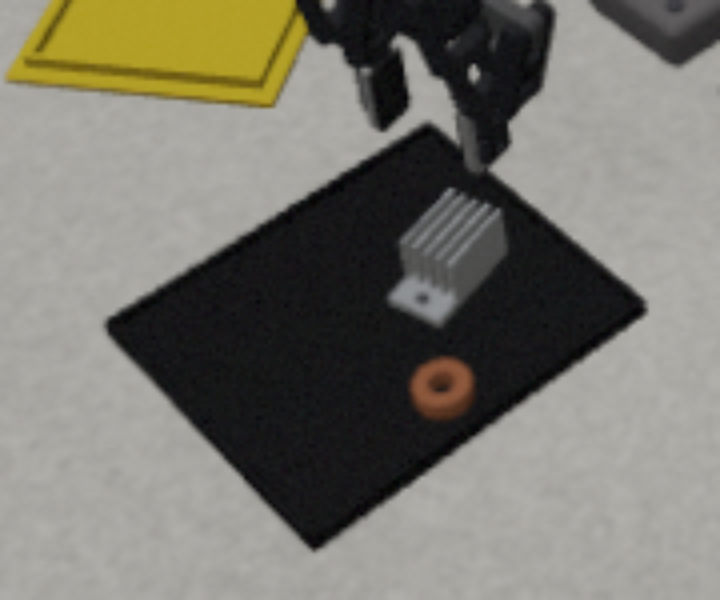

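{"op": "arm_command", "data": {"motion": [{"x": -1,"y": 1.5,"z": 20,"rx": 0,"ry": 0,"rz": 0,"hand": -0.1},{"x": -1,"y": 1.5,"z": 40,"rx": 0,"ry": 0,"rz": 0,"hand": -0.1},{"x": -1,"y": 1.5,"z": 58,"rx": 0,"ry": 0,"rz": 0,"hand": -0.1},{"x": -1,"y": 1.5,"z": 70,"rx": 0,"ry": 0,"rz": 0,"hand": -0.1},{"x": -1,"y": 1.5,"z": 77,"rx": 0,"ry": 0,"rz": 0,"hand": -0.1},{"x": -1,"y": 1.5,"z": 79,"rx": 0,"ry": 0,"rz": 0,"hand": -0.1},{"x": -1,"y": 1.5,"z": 79,"rx": 0,"ry": 0,"rz": 0,"hand": -0.1}]}}

```text
clock: 23.4
tcp_pos: [0.4526, -0.2554, 0.0123]
orientation: [0.001, 0.811, -0.585, -0.001]
wrist_force: [0.4, 0.1, 0.5]
finger_gap: 0.0468
```

Run:
```python
from h import *
st()
R=Rz_tool(np.radians(-71.5),0)
go([.4535,-.2553,.013],R)
d=viewer.read_camera("scene");cv2.imwrite("pics/t2.png",cv2.resize(d["image"][260:410,90:270],None,fx=4,fy=4)[:,:,::-1])
```

```text
t 23.4 q [-0.67  0.38 -0.44  0.75 -0.   -2.56] tcp [ 0.4526 -0.2554  0.0123] F [0.44 0.13 0.52] gap 0.0468
shift [ 0.1 -0.9 -0.7] rot [ 0.09  0.01 -0.05] rows>= 0.0
```

View pics/t2.png

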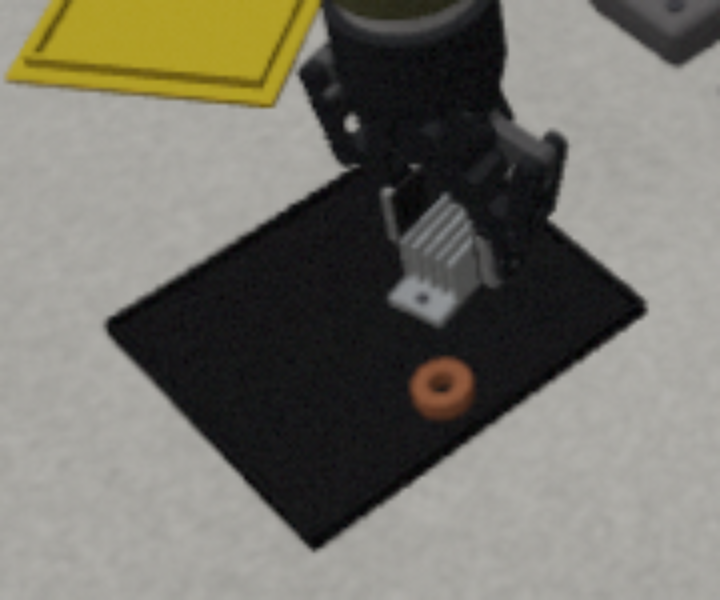

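Pads straddle sink B's block at (440,250) in the crop. Closing and lifting.

{"op": "arm_command", "data": {"motion": [{"x": 0,"y": 0,"z": -1,"rx": 0,"ry": 0,"rz": 0,"hand": 1},{"x": 0,"y": 0,"z": -1,"rx": 0,"ry": 0,"rz": 0,"hand": 1},{"x": 0,"y": 0,"z": -1,"rx": 0,"ry": 0,"rz": 0,"hand": 1},{"x": 0,"y": 0,"z": -1,"rx": 0,"ry": 0,"rz": 0,"hand": 1}], "force": 40}}

```text
clock: 23.95
tcp_pos: [0.4528, -0.2556, 0.0135]
orientation: [0.001, 0.811, -0.585, -0.0]
wrist_force: [-0.5, 0.1, 5.8]
finger_gap: 0.0291
```

{"op": "arm_command", "data": {"motion": [{"x": 0,"y": 0,"z": -10,"rx": 0,"ry": 0,"rz": 0,"hand": 1},{"x": 0,"y": 0,"z": -40,"rx": 0,"ry": 0,"rz": 0,"hand": 1},{"x": 0,"y": 0,"z": -90,"rx": 0,"ry": 0,"rz": 0,"hand": 1},{"x": 0,"y": 0,"z": -150,"rx": 0,"ry": 0,"rz": 0,"hand": 1},{"x": 0,"y": 0,"z": -210,"rx": 0,"ry": 0,"rz": 0,"hand": 1},{"x": 0,"y": 0,"z": -230,"rx": 0,"ry": 0,"rz": 0,"hand": 1},{"x": 0,"y": 0,"z": -230,"rx": 0,"ry": 0,"rz": 0,"hand": 1}]}}

```text
clock: 24.82
tcp_pos: [0.4535, -0.2558, 0.2449]
orientation: [0.001, 0.811, -0.585, 0.001]
wrist_force: [-0.3, -0.1, -1.4]
finger_gap: 0.029
```

Run:
```python
from h import *
st()
d=viewer.read_camera("scene");u,v=proj(d,[get_state()["tcp_pos"]])[0].astype(int)
cv2.imwrite("pics/t3.png",cv2.resize(d["image"][max(0,v-60):v+60,max(0,u-80):u+80],None,fx=5,fy=5)[:,:,::-1])
A=np.radians(7.6);R=Rz_tool(A+np.pi,tilt,A);P=LOAD-.004*ux+(.010+.07)*n
go(P,R)
```

```text
t 24.82 q [-0.67  0.2  -0.07  1.3  -0.   -2.56] tcp [ 0.4535 -0.2558  0.2449] F [-0.33 -0.12 -1.36] gap 0.029
shift [-209.8 -160.4   84.9] rot [-20.14  16.64  99.35] rows>= 9.6
```

View pics/t3.png

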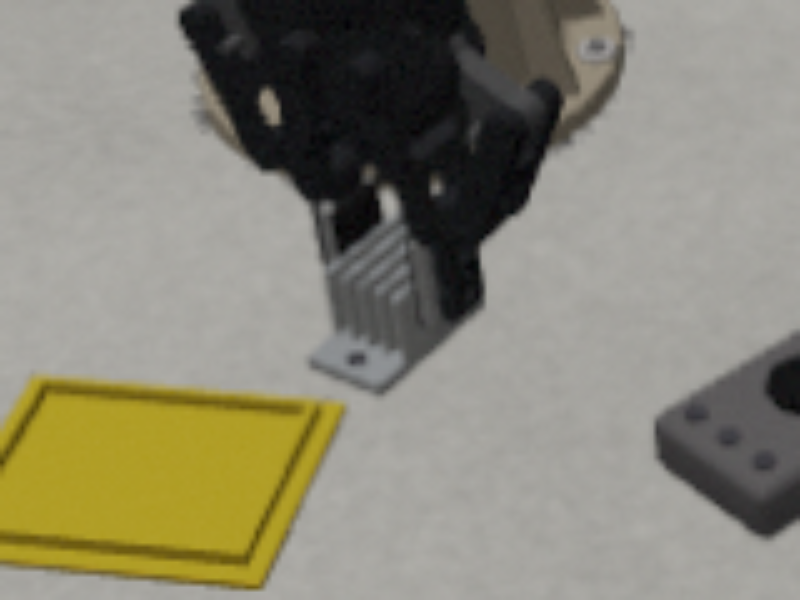

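{"op": "arm_command", "data": {"motion": [{"x": -15,"y": -11,"z": -5,"rx": -2,"ry": 1.7,"rz": 9.9,"hand": 1},{"x": -35,"y": -26,"z": -5,"rx": -4,"ry": 3.3,"rz": 19.9,"hand": 1},{"x": -57,"y": -43,"z": -5,"rx": -6,"ry": 5,"rz": 29.8,"hand": 1},{"x": -80,"y": -60,"z": -5,"rx": -8,"ry": 6.6,"rz": 39.7,"hand": 1},{"x": -103,"y": -78,"z": -5,"rx": -10.1,"ry": 8.3,"rz": 49.7,"hand": 1},{"x": -126,"y": -96,"z": -5,"rx": -12.1,"ry": 10,"rz": 59.6,"hand": 1},{"x": -150,"y": -114,"z": 0,"rx": -14.1,"ry": 11.6,"rz": 69.5,"hand": 1},{"x": -172,"y": -131,"z": 10,"rx": -16.1,"ry": 13.3,"rz": 79.5,"hand": 1},{"x": -192,"y": -146,"z": 30,"rx": -18.1,"ry": 15,"rz": 89.4,"hand": 1},{"x": -209.8,"y": -160.4,"z": 55,"rx": -20.1,"ry": 16.6,"rz": 99.4,"hand": 1}]}}

```text
clock: 26.12
tcp_pos: [0.5379, -0.0042, 0.1852]
orientation: [-0.201, -0.062, 0.978, -0.013]
wrist_force: [0.8, -1.1, -1.3]
finger_gap: 0.0298
```

{"op": "arm_command", "data": {"motion": [{"x": 0,"y": 0,"z": 0,"rx": 0,"ry": 0,"rz": 0,"hand": 1},{"x": 0,"y": 0,"z": 0,"rx": 0,"ry": 0,"rz": 0,"hand": 1},{"x": 0,"y": 0,"z": 0,"rx": 0,"ry": 0,"rz": 0,"hand": 1}]}}

```text
clock: 26.5
tcp_pos: [0.5383, -0.0061, 0.1888]
orientation: [-0.198, -0.065, 0.978, -0.013]
wrist_force: [0.3, 0.1, 0.5]
finger_gap: 0.029
```

```bash
python3 p.py q1
```

```text
t 26.5 q [-0.11  0.6   0.31  1.67 -0.09 -0.22] tcp [ 0.5383 -0.0061  0.1888] F [0.29 0.12 0.47] gap 0.029
shift [-12.1   0.6  28.4] rot [ 0.01  0.11 -0.01] rows>= 0.5
tcp in load frame mm [  8.2   0.6 108.4]
```

View pics/q1.png

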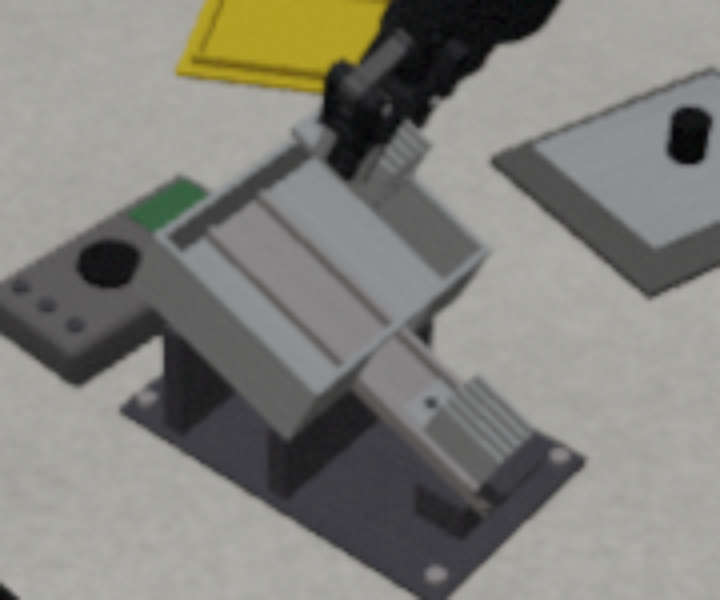

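{"op": "arm_command", "data": {"motion": [{"x": -6,"y": 0.9,"z": 10,"rx": 0,"ry": 0,"rz": 0,"hand": 1},{"x": -12,"y": 0.9,"z": 30,"rx": 0,"ry": 0,"rz": 0,"hand": 1},{"x": -12,"y": 0.9,"z": 50,"rx": 0,"ry": 0,"rz": 0,"hand": 1},{"x": -12,"y": 0.9,"z": 67,"rx": 0,"ry": 0,"rz": 0,"hand": 1},{"x": -12,"y": 0.9,"z": 79,"rx": 0,"ry": 0,"rz": 0,"hand": 1},{"x": -12,"y": 0.9,"z": 83,"rx": 0,"ry": 0,"rz": 0,"hand": 1},{"x": -12,"y": 0.9,"z": 83,"rx": 0,"ry": 0,"rz": 0,"hand": 1}]}}

```text
clock: 27.42
tcp_pos: [0.5172, -0.0074, 0.1068]
orientation: [-0.199, -0.065, 0.978, -0.013]
wrist_force: [-0.1, 0.7, -0.9]
finger_gap: 0.0294
```

```bash
python3 p.py q2
```

```text
t 27.43 q [-0.11  0.61  0.11  1.46 -0.09 -0.23] tcp [ 0.5172 -0.0074  0.1068] F [-0.08  0.73 -0.88] gap 0.0294
shift [  0.4  -0.8 -55.3] rot [ 0.03  0.04 -0.03] rows>= 0.9
tcp in load frame mm [-4.4 -0.8 24.7]
```

View pics/q2.png

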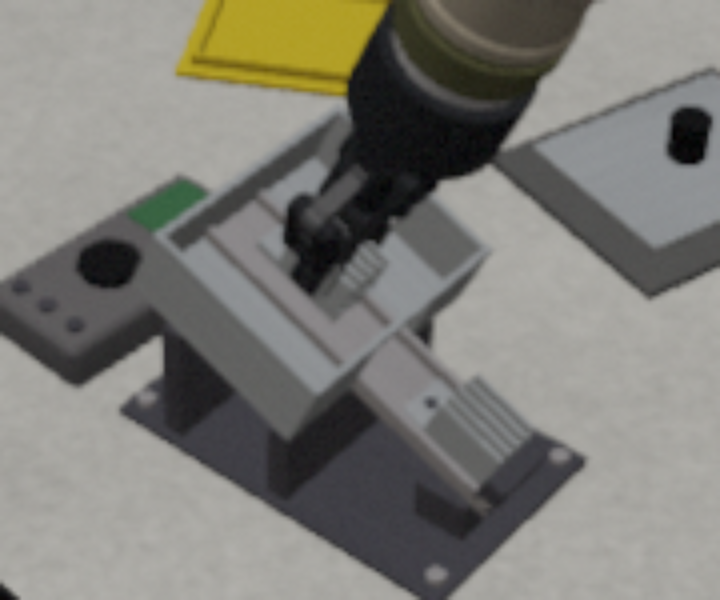

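{"op": "arm_command", "data": {"motion": [{"x": 0,"y": -0.4,"z": 4,"rx": 0,"ry": 0,"rz": 0,"hand": 1},{"x": 0,"y": -0.4,"z": 8,"rx": 0,"ry": 0,"rz": 0,"hand": 1},{"x": 0,"y": -0.4,"z": 11,"rx": 0,"ry": 0,"rz": 0,"hand": 1},{"x": 0,"y": -0.4,"z": 13,"rx": 0,"ry": 0,"rz": 0,"hand": 1},{"x": 0,"y": -0.4,"z": 14,"rx": 0,"ry": 0,"rz": 0,"hand": 1},{"x": 0,"y": -0.4,"z": 14,"rx": 0,"ry": 0,"rz": 0,"hand": 1}]}}

```text
clock: 28.22
tcp_pos: [0.5118, -0.0085, 0.0938]
orientation: [-0.199, -0.065, 0.978, -0.013]
wrist_force: [-0.3, -0.4, -0.1]
finger_gap: 0.0295
```

```bash
python3 p.py q3
```

```text
t 28.23 q [-0.12  0.61  0.07  1.43 -0.1  -0.23] tcp [ 0.5118 -0.0085  0.0938] F [-0.27 -0.36 -0.1 ] gap 0.0295
shift [  0.4  -0.5 -69.5] rot [ 0.03  0.02 -0.03] rows>= 1.1
tcp in load frame mm [-4.4 -0.5 10.5]
```

{"op": "arm_command", "data": {"motion": [{"x": 0,"y": 0,"z": 0.7,"rx": 0,"ry": 0,"rz": 0,"hand": 1},{"x": 0,"y": 0,"z": 1.5,"rx": 0,"ry": 0,"rz": 0,"hand": 1},{"x": 0,"y": 0,"z": 1.5,"rx": 0,"ry": 0,"rz": 0,"hand": 1}]}}

```text
clock: 28.65
tcp_pos: [0.5114, -0.0085, 0.0927]
orientation: [-0.198, -0.065, 0.978, -0.013]
wrist_force: [0.3, 1.5, 1.6]
finger_gap: 0.0292
```

{"op": "arm_command", "data": {"motion": [{"x": 0,"y": 0,"z": 0.5,"rx": 0,"ry": 0,"rz": 0,"hand": 1},{"x": 0,"y": 0,"z": 0.8,"rx": 0,"ry": 0,"rz": 0,"hand": 1},{"x": 0,"y": 0,"z": 0.8,"rx": 0,"ry": 0,"rz": 0,"hand": 1}]}}

```text
clock: 29.02
tcp_pos: [0.5114, -0.0085, 0.0926]
orientation: [-0.198, -0.065, 0.978, -0.013]
wrist_force: [1.1, 0.8, 5.6]
finger_gap: 0.0291
```

```bash
python3 p.py q4
```

```text
t 29.02 q [-0.12  0.6   0.07  1.42 -0.1  -0.23] tcp [ 0.5114 -0.0085  0.0926] F [1.1  0.76 5.65] gap 0.0291
shift [  0.4  -0.5 -70.7] rot [ 0.02  0.11 -0.04] rows>= 1.1
tcp in load frame mm [-4.5 -0.4  9.3]
```

Contact of about 6 N at the floor height. Releasing.

{"op": "arm_command", "data": {"motion": [{"x": 0,"y": 0,"z": 0,"rx": 0,"ry": 0,"rz": 0,"hand": 1},{"x": 0,"y": 0,"z": 0,"rx": 0,"ry": 0,"rz": 0,"hand": -0.2},{"x": 0,"y": 0,"z": 0,"rx": 0,"ry": 0,"rz": 0,"hand": -0.2},{"x": 0,"y": 0,"z": 0,"rx": 0,"ry": 0,"rz": 0,"hand": -0.2},{"x": 0,"y": 0,"z": 0,"rx": 0,"ry": 0,"rz": 0,"hand": -0.2},{"x": 0,"y": 0,"z": 0,"rx": 0,"ry": 0,"rz": 0,"hand": -0.2},{"x": 0,"y": 0,"z": -10,"rx": 0,"ry": 0,"rz": 0,"hand": -0.2},{"x": 0,"y": 0,"z": -40,"rx": 0,"ry": 0,"rz": 0,"hand": -0.2},{"x": 0,"y": 0,"z": -90,"rx": 0,"ry": 0,"rz": 0,"hand": -0.2},{"x": 0,"y": 0,"z": -150,"rx": 0,"ry": 0,"rz": 0,"hand": -0.2}]}}

```text
clock: 30.32
tcp_pos: [0.569, -0.0008, 0.2314]
orientation: [-0.199, -0.065, 0.978, -0.013]
wrist_force: [2.0, 0.9, -0.0]
finger_gap: 0.0511
```

{"op": "arm_command", "data": {"motion": [{"x": 0,"y": 30,"z": 0,"rx": 0,"ry": 0,"rz": 0,"hand": -0.2},{"x": 0,"y": 30,"z": 0,"rx": 0,"ry": 0,"rz": 0,"hand": -0.2},{"x": 0,"y": 30,"z": 0,"rx": 0,"ry": 0,"rz": 0,"hand": -0.2}]}}

```text
clock: 30.7
tcp_pos: [0.5648, 0.0286, 0.2296]
orientation: [-0.199, -0.065, 0.978, -0.013]
wrist_force: [-0.8, 0.2, -0.7]
finger_gap: 0.0511
```

```bash
python3 p.py r1
python3 - <<'E'
from h import *
d=viewer.read_camera("scene");w=cloud(d);ok=~np.isnan(w[...,0])
loc=np.stack([(w-LOAD)@ux+.135,(w-LOAD)@uy,(w-LOAD)@n],-1)
for a,b in((-.005,.050),(.050,.12)):
    m=ok&(loc[...,0]>a)&(loc[...,0]<b)&(abs(loc[...,1])<.02)&(loc[...,2]>.025)&(loc[...,2]<.034)
    print("fin tops",m.sum(),np.percentile(loc[m],[2,50,98],axis=0).round(4).tolist())
m=ok&(abs(w[...,0]-.511)<.1)&(abs(w[...,1]-.297)<.1)&(w[...,2]>.016)&(w[...,2]<.032)
c,nn,k,P=plane(w[m],10,.0015);print("lid",nn.round(4),cv2.minAreaRect((P[:,:2]*1000).astype(np.float32)))
E
```

```text
t 30.7 q [-0.05  0.66  0.51  1.82 -0.07 -0.17] tcp [0.5648 0.0286 0.2296] F [-0.78  0.15 -0.74] gap 0.0511
shift [  0.2 -30.3  78.1] rot [ 0.01 -0.02 -0.01] rows>= 1.3
tcp in load frame mm [ -4.2 -30.4 158. ]
fin tops 263 [[0.0031, -0.0158, 0.0253], [0.023, 0.0003, 0.0289], [0.0416, 0.0149, 0.0323]]
fin tops 221 [[0.057, -0.016, 0.0253], [0.0728, -0.0006, 0.0291], [0.0957, 0.0147, 0.0324]]
lid [-2.2e-03 -8.0e-04  1.0e+00] ((510.8983154296875, 295.6146240234375), (146.71743774414062, 118.20433044433594), 80.5829849243164)
```

View pics/r1.png

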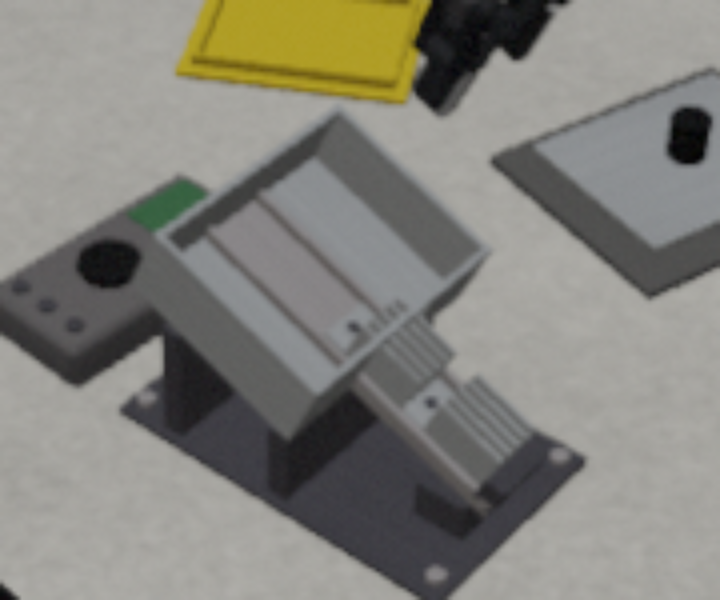

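The first sink is against the stop and the second is right behind it. The lid lies flat on the pad and the arm is clear.

```bash
python3 -c "
from h import *
print(hand_in())"
```

```text
the job is handed in; nothing more can be done
None
```

The job is done and handed in, at about 31 s of the 72 s allowed. `hand_in()` gives no verdict, so the results below are my own measurements.

**What I did**
- **Lid:** I lifted it square to the slope by its knob. I set it on the pad with about 8 N and let go only once it rested there.
- **Heat sinks:** I laid each one between the rails in the hopper, fins up and lug uphill, touching the track floor with about 6 N. Each was then let go to slide down.

**Last checks**

| Item | Measured | Expected |
|---|---|---|
| First sink, finned block along the track | about 3–42 mm from the stop | 0–40 mm |
| Second sink, finned block along the track | about 57–96 mm from the stop | 54–94 mm |
| Sideways offset of both sinks | under 1 mm | within 8 mm |
| Lid centre on the pad | about 2 mm from the measured pad centre | within 50 mm |
| Lid tilt | about 0.1 degrees | within 4.5 degrees |

- **Offset:** The sink positions read about 2–3 mm further up the track than ideal. That is about the size of the camera and frame error, and the lug tips should still be inside their limits.
- **Lug tips:** I judged them from the fin blocks and the picture, not by measuring them directly.
- **Bystanders:** In the pictures I viewed, nothing else had moved, but the last one covered only the area round the feeder and I did not measure the bystanders.
- **Arm:** At the end the arm stood clear of everything. No check failed.

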